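# Pack the tote tray away and close up the toolbox

## Task

Packing up at the metalsmith's bench: gather every tool lying loose on the bench (ring clamp, pliers, screwdriver, file, whichever are out) into the red tote tray where it stands, then carry the loaded tray level by its wooden grip and set it down in the open blue toolbox so that it sits flat on the ledges inside, and let go of it. Then swing the lid fully shut without slamming it and, with the lid down, flip both front latches down flat against the front. Keep the tray level all the way, and leave the soldering board, the flux jar and the steel bench block where they are.

Things in the scene. Friction and masses are not known exactly. Their poses are not given: they have to be found in the camera images.
- toolbox: Blue sheet-steel toolbox, fixed: open-topped base 190 (x) by 330 (y) by 100 mm high, walls 3 mm, clear opening 184 by 324 mm, lid hinged on its far (+x) upper rim. Inside, a ledge 30 mm wide across each y end, its top 45 mm above the bench, carries the tray. Origin: centre of the underside; x from the front (latch side, towards the robot) to the hinge, z up.
- lid (a joint): Blue toolbox lid, a pan 190 by 330 mm, 34 mm deep outside, 30 inside. Angle in rad: 0 shut (top then 134 mm above the bench), 1.57 upright, stop 1.65; starts standing open. Stiff hinge (0.9 Nm friction, lid 0.5 kg): it stays where left and must be pushed all the way down. On the middle of its top lies a folded black handle, 130 mm along y, 30 wide, 13 proud.
- lid_hinge (a point): Middle of the lid hinge line, 95 mm behind the toolbox centre, 100 mm above the bench; the line runs along the toolbox y axis.
- lid_edge (a point): Middle of the lid's outer front top edge (the free edge): in the lid, 190 mm from the hinge line and 34 mm above its open rim plane.
- latch_left (a joint): Steel flip latch on the lid front, 115 mm to the +y side of its middle, 42 mm wide, 50 long, 4 thick. Angle in rad: 0 flat down against the box front, 1.57 straight out from the lid front, stop 2.2; starts flipped out. Pivot 3 mm before the lid front, 18 mm above the lid's rim plane (118 mm above the bench, lid shut). Light friction (0.06 Nm), stays where left: push it down, then in.
- latch_right (a joint): The same latch 115 mm to the -y side of the middle.
- latch_left_tip (a point): Tip of the left latch, 50 mm from its pivot, in the middle of its width. With the latch down its outer face stands 5 mm, and the small lip at the tip 9 mm, in front of the pivot line.
- latch_right_tip (a point): The same point on the right latch.
- tray: Red steel tote tray, 164 (x) by 300 (y) mm, rim 40 mm high, floor and walls 3 mm; a divider 5 mm thick, 39 high, along its y axis makes two compartments 76 by 294 mm. Over it a wooden grip, 14 mm wide (x), 138 long (y), 48 to 66 mm above the underside. 0.4 kg, alike either way round. Starts on the bench with y roughly along world x. Origin: centre of its underside. z up.
- ring_clamp: Jeweller's ring clamp lying roughly along world y: a pale wooden bar 130 by 18 by 20 mm with a brass band round its middle and black ends. Origin: centre of its underside; x along the bar.
- pliers: Flat-nose pliers, shut, lying flat on the bench roughly along world y, 12 mm thick; steel jaws 55 mm to +x (14 mm wide), red handles 86 mm to -x (38 mm over both at the widest), round steel pivot boss 20 mm across. Origin: under the centre of the boss, where they are best gripped.
- screwdriver: Screwdriver lying roughly along world y, 132 mm long: blue handle 20 mm thick (does not roll), from 65 mm to -x to 9 mm to +x of the origin; steel blade 7 mm thick to +x. Origin: level with the handle's underside, 28 mm from the handle's middle towards the blade.
- file: Small flat file lying roughly along world y, 135 mm long: yellow handle 19 mm thick (does not roll), from 70 to 10 mm to -x of the origin; dark flat blade to +x, 17 mm wide, 5 thick, its middle 9 mm up. Origin: level with the handle's underside, 40 mm from the handle's middle towards the blade.
- solder_board: Pale soldering board 110 by 110 by 28 mm lying on the bench beyond the work. A bystander. Origin: centre of its underside.
- flux_jar: Amber glass jar with a white cap, 60 mm across, 75 mm high. A bystander. Origin: centre of its underside.
- bench_block: Steel bench block 100 by 70 by 30 mm on the left of the bench. A bystander. Origin: centre of its underside.
There are look-alikes about, which are no part of the job. Several things have the shape of the screwdriver; the one meant has the colours described above.

How it is judged:
By the outcome, as a careful person would: the job done as asked, in the order asked, and still so for the second after the job is handed in, with the robot touching nothing.
Of ring_clamp, pliers, screwdriver, file only 3 to 4 are there at a start; the rules pass over those that are not, and their reading is None.
At some moment in a run one of ring_clamp, pliers, screwdriver, file may be knocked a few centimetres aside while the robot is not near it.
It also fails if it takes over 210 s, if anything falls off the work surface, if the arm or the gripper's body presses on something with over 40 N, if the wrist force passes 120 N, or if a joint passes its speed limit or range.

## Robot

A 6-joint arm with a two-finger parallel gripper is mounted at the origin on the work surface. World frame = base frame: x ahead of the robot, y to its left, z up, the work surface at z = 0. Lengths are in m, angles in rad, forces in N, time in s.
With the tool pointing down it reaches from about 0.3 to 0.95 m from the base axis. Payload 3.1 kg.
Tool frame: the origin (TCP) lies on the centre line of the jaws, within the pads' length; the fingertips stand 22 mm ahead of it and the grasp point (between the pads) lies 3 mm ahead of it; z points along the fingers, y is the direction in which the jaws open and shut (so a half turn about z gives the same grasp; the last joint's range is limited). The gripper opens to 85 mm and grips with 20 to 120 N. Pads are 22 mm wide; open, the fingers measure 114 mm over their backs; the gripper's body (76 mm by 85 mm) begins 54 mm behind the grasp point. The pads swing forward as they close: fully open they stand 13 mm farther back than shut.
Start: joints at [-1.223, 0.308, 1.634, -0, 1.2, -0.07], TCP at [0.254, -0.571, 0.215] pointing down, gripper open.
Joint ranges: [-3.06, 3.06], [-0.79, 1.96], [0.05, 2.63], [-1.19, 4.34], [0.05, 2.64], [-2.94, 2.94]. Speed limits (rad/s): [2.79, 2.79, 3.14, 3.14, 3.14, 3.14].

## Interface

Orientations are given as a rotation vector (axis times angle).
In Python, from station import * gives the robot as it stands.
- The arm moves only by the shell command python3 -m inch 'ROWS' [FORCE]. ROWS is JSON, a list of rows, each a list of 7 numbers: the finger opening in mm, from 0 to 85.4, then the shift along the tool's x, y, z in mm, then the turn, a rotation vector about the tool's x, y, z in rad. A call has 1 to 5 rows; each row shifts and turns the commanded pose from where the row before left it, along the tool's axes as they then stand; what a row does not reach is not made up. A row lasts 1/10 s, in which the tool goes at most 50 mm and 8.59 degrees, less where a joint would pass 70% of its speed; a pose out of reach is approached as far as the arm can. A call is refused whole if a number of a shift passes 50 or a number of a turn 0.15, either way. A call with a gripper value outside its range is refused whole. The fingers move at their own pace and stop on an object; FORCE is the grip in N (left out, the last holds). Time passes only in rows, so rows that do not move let the fingers close. It gives the time, the measured TCP pose, the force and the opening at its end, in the units of the state.
- observe(): the state, without advancing time (a new reading comes with each control period).
- capture(name): name is "scene" or "top" or "wrist"; returns the picture (420x560x3 uint8, red, green, blue); there is no depth.
- camera_info(name): a dict with "intrinsics" (3x3 intrinsics, pixels), "D" ([k1, k2, p1, p2, k3] as OpenCV has them; the pictures are not rectified), "rvec" (rotation vector, rad) and "tvec" (3), from world to camera coordinates, as OpenCV has them; the wrist camera has in their place "hand_eye" (4x4, takes a point from camera to tool coordinates, whose origin is the TCP and whose axes are the flange's). Camera axes: x right, y down, z forward; pixel columns grow to the right and rows downward; lengths in m; the calibration is good to about 2 mm. A picture is of the moment at which its call begins: read the wrist's pose just before it. camera_info takes no time and is no camera call.
- sign_off(): hands the job in, once; it reports no verdict.
The state is a dict: "time": time; "joint_positions": joint angles; "qvel": joint speeds; "effort": joint torques, N m; "eef_pos": TCP position; "tool_rot": TCP orientation; "force": force on the tool from outside, world axes, zero at the start; "moment": the same for the moment, N m; "grip_width": finger opening in m.
Only numpy, scipy, OpenCV 4.12 (cv2) and the standard library are available. Lean on these libraries where they do the work, as an engineer would, in place of code of your own. Each camera call takes 0.05 s, during which the arm holds its last target.

## Working session

There is one attempt and no reset: what is moved stays moved. The work goes in short steps, Python scripts to look and compute and a shell command to move; the robot and the scene stay as the last step left them, time stands still between calls to the robot, and variables do not carry over. Pictures are saved under pics/ and viewed, and the job is handed in when it is done.

```bash
ls; mkdir -p pics; python3 - <<'E'
from station import *
import cv2
s=observe();print({k:(v if not hasattr(v,'round') else v) for k,v in s.items()})
for n in ["scene","top","wrist"]:
    cv2.imwrite(f"pics/{n}0.png",cv2.cvtColor(capture(n),cv2.COLOR_RGB2BGR))
    print(n,camera_info(n))
E
```

```text
pics
{'time': 0.0, 'joint_positions': array([-1.22269005e+00,  3.09000762e-01,  1.63517489e+00,  2.06232425e-06,
        1.19970481e+00, -6.96990131e-02]), 'qvel': array([ 0.00164739, -0.00124917, -0.00124384,  0.00049827,  0.00018501,
        0.00020547]), 'effort': array([ 8.78903065e-04, -4.15252554e+01, -2.76662064e+01,  1.79641467e-05,
        1.02883793e-02,  1.83794339e-05]), 'eef_pos': array([ 0.25328195, -0.57044599,  0.21405532]), 'tool_rot': array([-3.07107506e+00, -6.51052904e-01,  4.95295010e-04]), 'force': array([ 0.01453682,  0.27557536, -0.09242763]), 'moment': array([-0.02938276, -0.05230679, -0.04273319]), 'grip_width': 0.08538907149389628}
scene {'intrinsics': array([[389.17228177,   0.        , 277.84055526],
       [  0.        , 389.17228177, 209.35732084],
       [  0.        ,   0.        ,   1.        ]]), 'D': array([0.00964824, 0.        , 0.        , 0.        , 0.        ]), 'rvec': array([ 2.20944275,  1.25811755, -0.42236256]), 'tvec': array([-0.34994687, -0.26202631,  1.44252745])}
top {'intrinsics': array([[470.69449309,   0.        , 281.43170007],
 
[... 199 characters left out ...]
.1445309 , -2.18261437,  0.1574234 ]), 'tvec': array([0.0970485 , 0.51246141, 1.18858617])}
wrist {'intrinsics': array([[330.60473079,   0.        , 287.20468645],
       [  0.        , 330.60473079, 208.47471625],
       [  0.        ,   0.        ,   1.        ]]), 'D': array([-0.01415879,  0.        ,  0.        ,  0.        ,  0.        ]), 'hand_eye': array([[ 5.47002532e-05, -9.65524978e-01, -2.60310418e-01,
         6.52568007e-02],
       [ 9.99999866e-01,  1.86932465e-04, -4.83221993e-04,
        -3.77241753e-06],
       [ 5.15223372e-04, -2.60310356e-01,  9.65524859e-01,
        -1.58524888e-01],
       [ 0.00000000e+00,  0.00000000e+00,  0.00000000e+00,
         1.00000000e+00]])}
```

View pics/scene0.png

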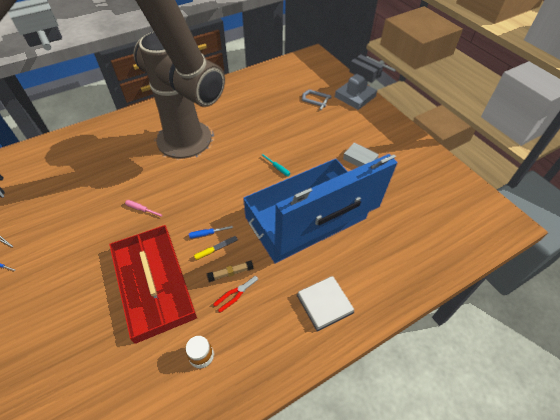

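View pics/top0.png

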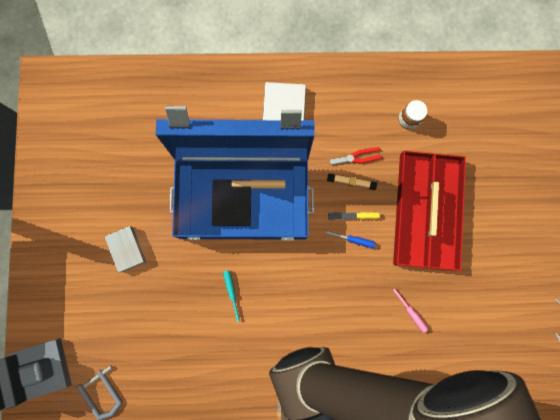

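View pics/wrist0.png

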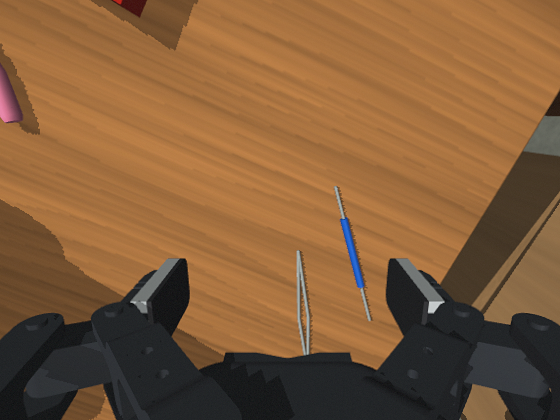

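The scene and top views show all four tools out: pliers at about top (355,157), ring clamp (352,181), file (355,216) and screwdriver (352,240). The tray is at (430,211) and the open box at (240,195). The teal and pink screwdrivers are look-alikes.

```bash
cat > h.py <<'E'
import numpy as np, cv2
from station import *
from scipy.spatial.transform import Rotation as Ro
def cam(n):
    c=camera_info(n)
    if n=="wrist":
        s=observe(); T=np.eye(4);T[:3,:3]=Ro.from_rotvec(s["tool_rot"]).as_matrix();T[:3,3]=s["eef_pos"]
        M=T@np.array(c["hand_eye"]); R=M[:3,:3];o=M[:3,3]
    else:
        Rc=cv2.Rodrigues(np.array(c["rvec"]))[0];R=Rc.T;o=-Rc.T@np.array(c["tvec"])
    return c["intrinsics"],c["D"],R,o
def ray(C,p):
    K,D,R,o=C
    u=cv2.undistortPoints(np.array(p,float).reshape(-1,1,2),K,D).reshape(-1,2)
    return o,np.c_[u,np.ones(len(u))]@R.T
def onz(C,p,z):
    o,d=ray(C,p); return o+d*((z-o[2])/d[:,2])[:,None]
def onpl(C,p,q,n):
    o,d=ray(C,p); return o+d*(((np.array(q)-o)@n)/(d@n))[:,None]
def proj(C,P):
    K,D,R,o=C
    return cv2.projectPoints(np.array(P,float).reshape(-1,3),cv2.Rodrigues(R.T)[0],-R.T@o,K,D)[0].reshape(-1,2)
def tri(C1,p1,C2,p2):
    o1,d1=ray(C1,[p1]);o2,d2=ray(C2,[p2]);d1=d1[0]/np.linalg.norm(d1);d2=d2[0]/np.linalg.norm(d2)
    A=np.c_[d1,-d2];t=np.linalg.lstsq(A,o2-o1,rcond=None)[0]
    a,b=o1+t[0]*d1,o2+t[1]*d2
    return (a+b)/2,np.linalg.norm(a-b)
def shot(n,name,crop=None,sc=1):
    C=cam(n);im=cv2.cvtColor(capture(n),cv2.COLOR_RGB2BGR)
    o=im if crop is None else im[crop[1]:crop[3],crop[0]:crop[2]]
    cv2.imwrite(f"pics/{name}.png",cv2.resize(o,None,fx=sc,fy=sc,interpolation=cv2.INTER_CUBIC))
    return C,im
def mask(im,lo,hi):
    return cv2.inRange(cv2.cvtColor(im,cv2.COLOR_BGR2HSV),np.array(lo),np.array(hi))
def blobs(m,amin=40):
    r=[]
    for c in cv2.findContours(m,cv2.RETR_EXTERNAL,cv2.CHAIN_APPROX_NONE)[0]:
        if cv2.contourArea(c)>amin: r.append(c)
    return r
def st():
    s=observe();R=Ro.from_rotvec(s["tool_rot"]).as_matrix()
    print("t%.2f pos"%s["time"],np.round(s["eef_pos"]*1e3,1),"yaw %.3f"%np.arctan2(R[1,0],R[0,0]),"z",np.round(R[:,2],3),"F",np.round(s["force"],1),"g %.1f"%(s["grip_width"]*1e3),"q",np.round(s["joint_positions"],2))
E
python3 - <<'E'
from h import *
im=cv2.imread("pics/top0.png")
cv2.imwrite("pics/top0c.png",cv2.resize(im[60:290,140:480],None,fx=2.3,fy=2.3,interpolation=cv2.INTER_CUBIC))
C=cam("top");print(C[3])
for n,lo,hi,z in [("yellow",(22,150,120),(35,255,255),.012),("blueH",(105,150,80),(125,255,255),.015),("red",(0,170,80),(8,255,255),.006),("red2",(172,170,80),(180,255,255),.006)]:
    for c in blobs(mask(im,lo,hi)):
        r=cv2.minAreaRect(c);b=cv2.boxPoints(r);print(n,np.round(r[0]),np.round(r[1]),cv2.contourArea(c)); print(np.round(onz(C,b,z)*1e3).tolist())
E
```

```text
[0.35896664 0.11093589 1.24242036]
yellow [368. 215.] [ 6. 23.] 123.5
[[505.0, -109.0, 12.0], [504.0, -170.0, 12.0], [488.0, -169.0, 12.0], [489.0, -109.0, 12.0]]
blueH [361. 241.] [28.  6.] 133.5
[[431.0, -81.0, 15.0], [446.0, -86.0, 15.0], [424.0, -155.0, 15.0], [409.0, -149.0, 15.0]]
blueH [241. 201.] [132.  72.] 5755.0
[[447.0, 366.0, 15.0], [638.0, 368.0, 15.0], [633.0, 17.0, 15.0], [441.0, 22.0, 15.0]]
blueH [240. 164.] [ 33. 131.] 1137.0
[[687.0, 368.0, 15.0], [682.0, 19.0, 15.0], [592.0, 21.0, 15.0], [598.0, 367.0, 15.0]]
blueH [235. 128.] [157.  15.] 1903.0
[[721.0, 419.0, 15.0], [763.0, 420.0, 15.0], [754.0, -2.0, 15.0], [711.0, -1.0, 15.0]]
red [430. 210.] [ 69. 117.] 7562.0
[[360.0, -200.0, 6.0], [674.0, -235.0, 6.0], [659.0, -421.0, 6.0], [346.0, -380.0, 6.0]]
red [366. 155.] [14. 29.] 213.0
[[671.0, -102.0, 6.0], [687.0, -179.0, 6.0], [649.0, -185.0, 6.0], [633.0, -109.0, 6.0]]
```

View pics/top0c.png

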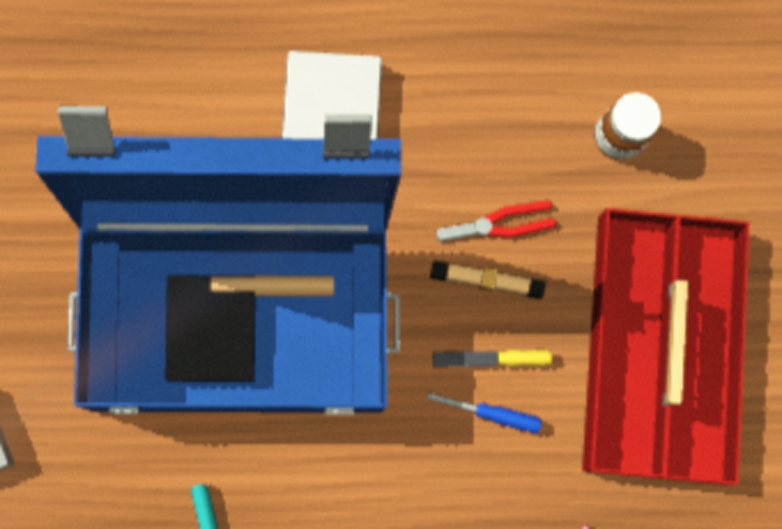

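```bash
python3 - <<'E'
from h import *
C=cam("top")
def P(n,pts,z):
    q=onz(C,np.array(pts)/2.3+[140,60],z)[:,:2]*1e3; print(n,np.round(q).tolist()); return q
P("pl boss",[(485,227)],.012);P("pl jaw,handles",[(440,236),(550,206),(556,224)],.006)
P("rc c,ends",[(489,280),(431,270),(545,290)],.02)
P("file h0 h1 tip",[(497,358),(551,357),(433,359)],.012)
P("sd h0 h1 tip",[(477,409),(541,426),(430,396)],.012)
t=P("tray",[(602,210),(748,222),(738,484),(584,470)],.04);print(t.mean(0),np.linalg.norm(np.roll(t,1,0)-t,axis=1))
g=P("grip",[(670,283),(688,283),(682,404),(664,403)],.066);print(g.mean(0))
b=P("box",[(75,408),(387,408),(387,233),(80,230)],.1);print(b.mean(0),np.linalg.norm(np.roll(b,1,0)-b,axis=1))
P("block",[(0,460)],.03);P("jar",[(634,118)],.075);P("board",[(290,52),(380,57),(285,138)],.028)
E
```

```text
pl boss [[649.0, -101.0]]
pl jaw,handles [[640.0, -49.0], [675.0, -180.0], [653.0, -186.0]]
rc c,ends [[585.0, -102.0], [598.0, -35.0], [572.0, -166.0]]
file h0 h1 tip [[495.0, -109.0], [495.0, -171.0], [495.0, -35.0]]
sd h0 h1 tip [[437.0, -84.0], [417.0, -156.0], [453.0, -31.0]]
tray [[660.0, -231.0], [644.0, -398.0], [347.0, -367.0], [366.0, -196.0]]
[ 504.27936912 -297.8792087 ] [296.66719083 167.99577209 298.43641894 171.79412169]
grip [[570.0, -295.0], [569.0, -315.0], [435.0, -300.0], [437.0, -281.0]]
[ 502.81652403 -297.85453647]
box [[440.0, 354.0], [434.0, 25.0], [623.0, 20.0], [631.0, 351.0]]
[532.27233172 187.60376029] [191.35310657 328.57742641 188.93706874 330.22768731]
block [[389.0, 451.0]]
jar [[757.0, -263.0]]
board [[858.0, 123.0], [851.0, 18.0], [754.0, 130.0]]
```

```bash
cat >> h.py <<'E'
def goal(x,y,z,yaw):
    "mm, rad: turn about tool z and then shift in the tool axes at that yaw (tool z straight down)"
    s=observe();R=Ro.from_rotvec(s["tool_rot"]).as_matrix()
    G=np.array([[np.cos(yaw),np.sin(yaw),0],[np.sin(yaw),-np.cos(yaw),0],[0,0,-1]])
    rv=Ro.from_matrix(R.T@G).as_rotvec()
    d=np.array([x,y,z])-s["eef_pos"]*1e3
    print("turn",np.round(rv,4),"| shift after turn",np.round(G.T@d,1),"| shift before",np.round(R.T@d,1))
E
python3 -c "
from h import *
st();goal(430.6,-107,120,1.29)"
```

```text
t0.15 pos [ 253.4 -570.6  214.3] yaw 0.418 z [-0.001  0.002 -1.   ] F [ 0.2  0.5 -0.1] g 85.5 q [-1.22  0.31  1.63  0.    1.2  -0.07]
turn [-0.0016 -0.0009 -0.8722] | shift after turn [494.6  41.8  94.3] | shift before [ 350.1 -351.7   95. ]
```

```bash
python3 -m inch '[[60,0,0,0,0,0,-0.1454],[60,0,0,0,0,0,-0.1454],[60,0,0,0,0,0,-0.1454],[60,0,0,0,0,0,-0.1454],[60,0,0,0,0,0,-0.1454]]' 40
python3 -m inch '[[60,0,0,0,0,0,-0.1454],[60,41,3,0,0,0,0],[60,41,3,0,0,0,0],[60,41,4,0,0,0,0],[60,41,4,0,0,0,0]]'
python3 -m inch '[[60,41,4,0,0,0,0],[60,41,4,0,0,0,0],[60,41,4,10,0,0,0],[60,41,4,10,0,0,0],[60,41,4,10,0,0,0]]'
python3 -m inch '[[60,41,4,10,0,0,0],[60,41,4,10,0,0,0],[60,41,0,10,0,0,0],[60,0,0,0,0,0,0]]'
python3 -c "
from h import *
st();goal(430.6,-107,120,1.29)
C,im=shot('wrist','w1')
for n,P in [('sd',[430.6,-107,12]),('file',[495,-122,12]),('ring',[585,-102,20])]: print(n,proj(C,np.array(P)/1e3))
"
```

```text
time: 0.65
eef_pos: [0.2535, -0.5709, 0.2147]
tool_rot: [-2.635, -1.709, -0.0]
force: [-0.2, 0.4, 0.6]
grip_width: 0.0603
time: 1.15
eef_pos: [0.3125, -0.4159, 0.2148]
tool_rot: [-2.51, -1.888, -0.0]
force: [0.6, 0.1, 0.2]
grip_width: 0.0599
time: 1.65
eef_pos: [0.3887, -0.2245, 0.185]
tool_rot: [2.51, 1.888, 0.0]
force: [1.3, -0.4, -0.3]
grip_width: 0.0599
time: 2.05
eef_pos: [0.4293, -0.1056, 0.1536]
tool_rot: [-2.501, -1.893, 0.001]
force: [-0.4, -0.9, -0.5]
grip_width: 0.0599
t2.05 pos [ 429.3 -105.6  153.6] yaw 1.296 z [-0.003  0.003 -1.   ] F [-0.4 -0.9 -0.5] g 59.9 q [-0.34  0.03  2.1   0.    1.02 -0.07]
turn [-0.004  -0.002   0.0058] | shift after turn [-1.   1.7 33.6] | shift before [-1.   1.8 33.6]
sd [[290.09169659 193.82951072]]
file [[361.38584659 190.68295962]]
ring [[459.23479865 143.58153444]]
```

View pics/w1.png

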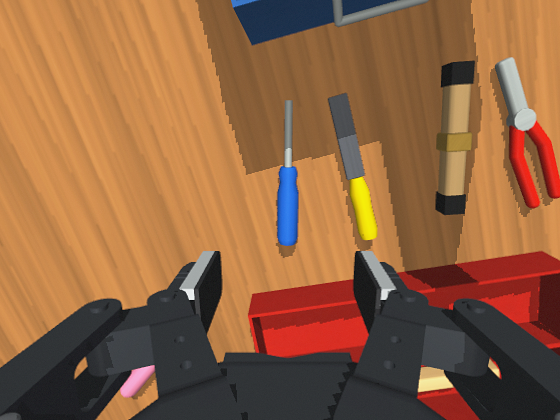

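The wrist view has the screwdriver centred between the jaws, its handle from (288,167) to (288,245). The predicted grasp pixel (290,194) falls on it, so I descend.

```bash
python3 -m inch '[[50,0,1.5,40,0,0,0],[50,0,0,40,0,0,0],[50,0,0,25,0,0,0],[50,0,0,15,0,0,0],[50,0,0,8,0,0,0]]' 40
python3 -c "
from h import *
st()"
python3 -m inch '[[0,0,0,0,0,0,0],[0,0,0,0,0,0,0],[0,0,0,0,0,0,0],[0,0,0,0,0,0,0]]' 40
```

```text
time: 2.6
eef_pos: [0.4304, -0.1114, 0.0259]
tool_rot: [-2.51, -1.886, 0.003]
force: [-0.7, 0.2, -0.0]
grip_width: 0.05
t2.60 pos [ 430.4 -111.4   25.9] yaw 1.289 z [-0.002  0.    -1.   ] F [-0.7  0.2 -0. ] g 50.0 q [-0.35  0.26  2.16 -0.    0.72 -0.07]
time: 3.0
eef_pos: [0.4326, -0.111, 0.0283]
tool_rot: [2.509, 1.888, 0.002]
force: [-0.5, -0.0, -0.5]
grip_width: 0.0004
```

```bash
python3 -c "
from h import *
st()
shot('wrist','w2');shot('scene','s2',(100,150,380,360),2.5);shot('top','t2')"
```

```text
t3.00 pos [ 432.6 -111.    28.3] yaw 1.290 z [ 0.002 -0.001 -1.   ] F [-0.5 -0.  -0.5] g 0.4 q [-0.35  0.26  2.16 -0.    0.72 -0.07]
```

View pics/w2.png

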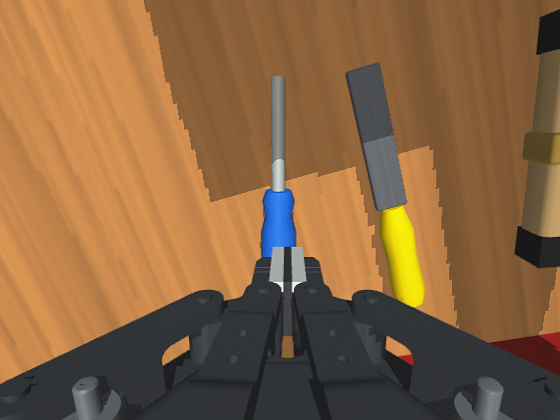

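View pics/s2.png

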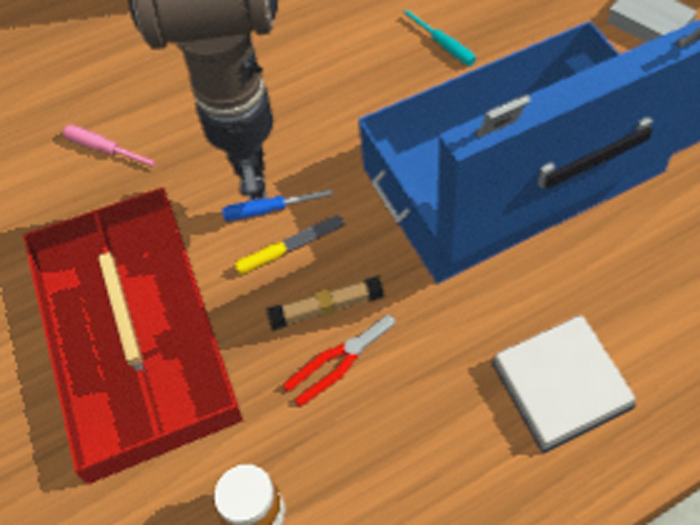

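```bash
python3 -c "
from h import *
st()
for n in ['scene','top','wrist']:
  C=cam(n)
  for z in (6,20,28,40): print(n,z,proj(C,[.4326,-.111,z/1e3]), (proj(C,[.4326,-.111,z/1e3])-[100,150])*2.5 if n=='scene' else '')
im=cv2.imread('pics/t2.png');C=cam('top');W=cam('wrist');w=cv2.imread('pics/w2.png')
cv2.imwrite('pics/t2c.png',cv2.resize(im[140:290,280:480],None,fx=4,fy=4))
S=cam('scene');s=cv2.imread('pics/scene0.png')
for nm,c,i in (('top',C,im),('w',W,w),('s',S,s)):
  for b in blobs(mask(i,(105,150,80),(125,255,255)),60):
    r=cv2.minAreaRect(b);print(nm,r)
"
```

```text
t3.15 pos [ 432.1 -110.7   27.9] yaw 1.290 z [ 0.001 -0.    -1.   ] F [ 0.4  1.5 -0.7] g 0.1 q [-0.35  0.26  2.16 -0.    0.72 -0.07]
scene 6 [[203.69802338 234.27729377]] [[259.24505845 210.69323443]]
scene 20 [[202.99925066 231.68488288]] [[257.49812665 204.2122072 ]]
scene 28 [[202.59390078 230.18118175]] [[256.48475195 200.45295438]]
scene 40 [[201.97742846 227.89447036]] [[254.94357115 194.7361759 ]]
top 6 [[357.37675892 239.54360805]] 
top 20 [[358.32569507 239.2064287 ]] 
top 28 [[358.87765559 239.01030331]] 
top 40 [[359.71920911 238.71127707]] 
wrist 6 [[288.92900004 236.94469358]] 
wrist 20 [[289.09583032 245.88233587]] 
wrist 28 [[289.20303706 251.62645041]] 
wrist 40 [[289.38337641 261.2902319 ]] 
top ((241.5, 201.0), (72.0, 131.0), 90.0)
top ((240.0, 174.5), (55.0, 132.0), 90.0)
top ((234.5302734375, 128.0799102783203), (157.02040100097656, 15.530364990234375), 0.5070290565490723)
w ((278.0, 222.5), (67.0, 32.0), 90.0)
s ((200.9615478515625, 232.80767822265625), (5.4912519454956055, 24.31839942932129), 78.69007110595703)
s ((324.842529296875, 197.3014373779297), (71.12442779541016, 158.86508178710938), 63.77803039550781)
s ((57.03365707397461, 71.12528991699219), (15.596219062805176, 82.30537414550781), 74.96218872070312)
s ((232.36793518066406, 21.037742614746094), (12.63716983795166, 21.016162872314453), 74.05460357666016)
```

View pics/t2c.png

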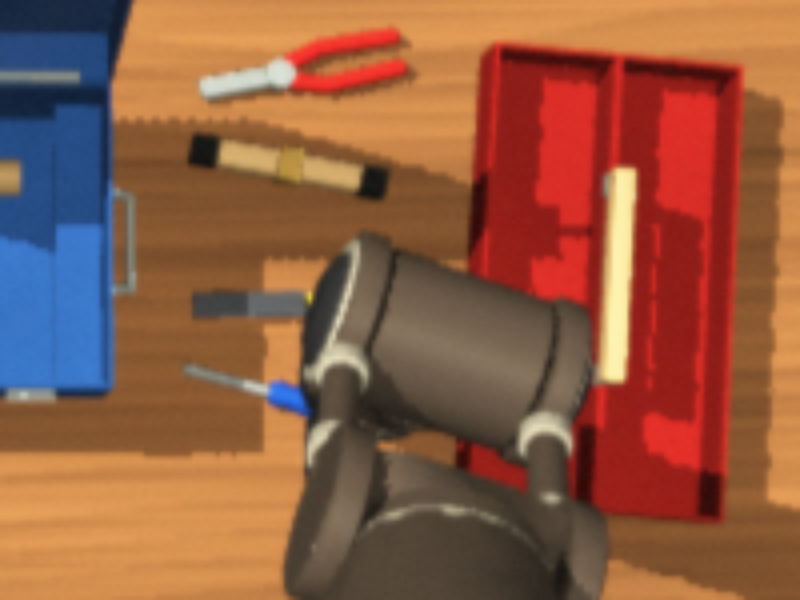

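```bash
python3 -c "
from h import *
W=cam('wrist')
a=onz(W,[(363,70),(392,210),(279,78),(278,190)],.011);print(np.round(a*1e3,1),np.linalg.norm(a[0]-a[1]),np.linalg.norm(a[2]-a[3]))
b=onz(W,[(539,145),(560,145)],.02)
"
cat > /dev/null; python3 -m inch '[[0,0,0,0,0,0,0],[0,0,0,0,0,0,0]]' 
python3 -c "
from h import *
st();w=cv2.imread('pics/w2.png');cv2.imwrite('pics/w2c.png',cv2.resize(w[180:340,200:380],None,fx=4,fy=4,interpolation=cv2.INTER_CUBIC))"
```

```text
[[ 492.5  -35.2   11. ]
 [ 492.  -109.9   11. ]
 [ 451.4  -27.3   11. ]
 [ 434.8  -81.7   11. ]] 0.07469864416880022 0.05688986768999893
time: 3.35
eef_pos: [0.4317, -0.1105, 0.0274]
tool_rot: [2.51, 1.889, 0.0]
force: [-0.3, -0.6, 0.3]
grip_width: -0.0003
t3.35 pos [ 431.7 -110.5   27.4] yaw 1.290 z [ 0. -0. -1.] F [-0.3 -0.6  0.3] g -0.3 q [-0.35  0.26  2.16 -0.    0.72 -0.07]
```

View pics/w2c.png

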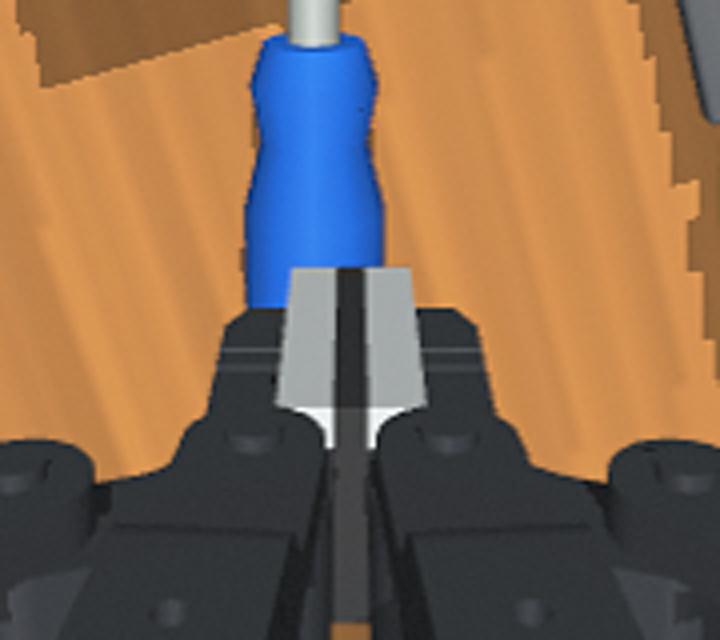

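The jaws shut on nothing. Both the scene and wrist views put the fingertips above the handle, near z 45 mm, although the reported TCP is at 28 mm. I'll open and go down in small steps, watching force and picture.

```bash
python3 -m inch '[[50,0,0,0,0,0,0],[50,0,0,0,0,0,0],[50,0,0,4,0,0,0],[50,0,0,4,0,0,0],[50,0,0,0,0,0,0]]' 
python3 -c "
from h import *
st();C,w=shot('wrist','w3');shot('scene','s3',(150,180,270,270),6)"
```

```text
time: 3.85
eef_pos: [0.4309, -0.1103, 0.0185]
tool_rot: [-2.509, -1.888, 0.001]
force: [0.1, -0.4, -0.2]
grip_width: 0.05
t3.85 pos [ 430.9 -110.3   18.5] yaw 1.290 z [-0.002  0.001 -1.   ] F [ 0.1 -0.4 -0.2] g 50.0 q [-0.35  0.28  2.16 -0.    0.7  -0.07]
```

View pics/w3.png

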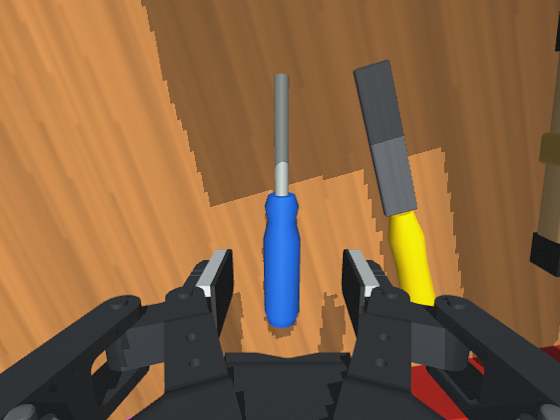

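View pics/s3.png

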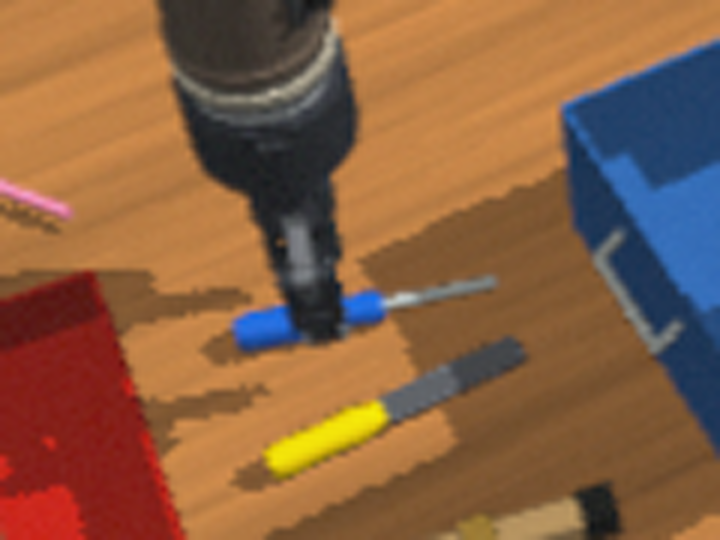

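```bash
python3 -m inch '[[50,0,-2,4,0,0,0],[50,0,0,4,0,0,0],[50,0,0,4,0,0,0],[50,0,0,0,0,0,0]]' 
python3 -c "
from h import *
st();C,w=shot('wrist','w4')"
```

```text
time: 4.35
eef_pos: [0.429, -0.1098, 0.0066]
tool_rot: [-2.509, -1.888, 0.001]
force: [0.3, 0.2, -0.3]
grip_width: 0.0501
t4.35 pos [ 429.  -109.8    6.6] yaw 1.290 z [-0.001  0.001 -1.   ] F [ 0.3  0.2 -0.3] g 50.1 q [-0.35  0.3   2.17  0.    0.67 -0.07]
```

View pics/w4.png

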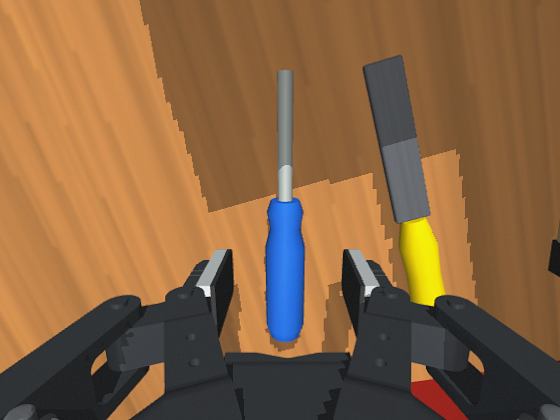

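```bash
python3 -m inch '[[40,0,0,4,0,0,0],[40,0,0,4,0,0,0],[40,0,0,4,0,0,0],[40,0,0,4,0,0,0]]' 
python3 -c "
from h import *
st();C,w=shot('wrist','w5');C,w=shot('scene','s5',(150,180,270,270),6)"
```

```text
time: 4.8
eef_pos: [0.4296, -0.11, -0.0091]
tool_rot: [-2.51, -1.889, 0.0]
force: [-0.4, 0.4, -0.3]
grip_width: 0.0399
t4.80 pos [ 429.6 -110.    -9.1] yaw 1.290 z [-0.  0. -1.] F [-0.4  0.4 -0.3] g 39.9 q [-0.35  0.33  2.17  0.    0.64 -0.07]
```

View pics/w5.png

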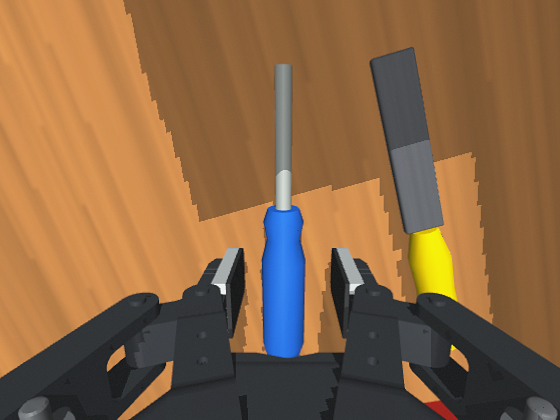

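View pics/s5.png

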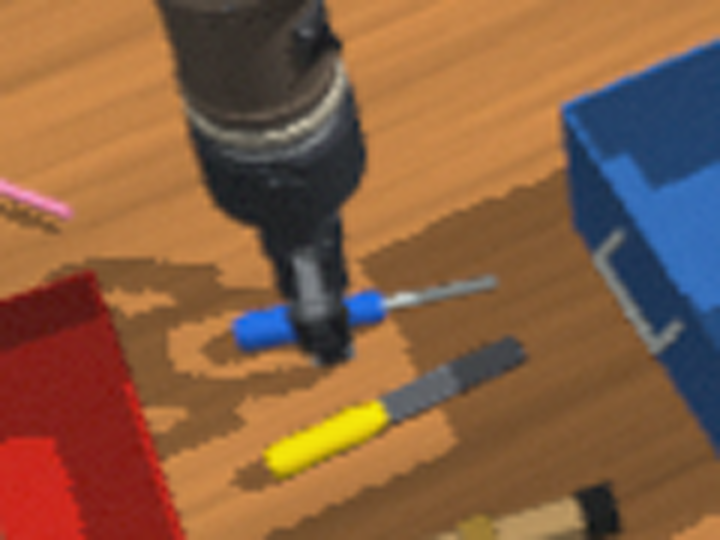

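```bash
python3 -m inch '[[40,0,0,4,0,0,0],[40,0,0,4,0,0,0],[40,0,0,0,0,0,0]]' 
python3 -m inch '[[0,0,0,0,0,0,0],[0,0,0,0,0,0,0],[0,0,0,0,0,0,0],[0,0,0,0,0,0,0]]' 40
python3 -c "
from h import *
st()"
```

```text
time: 5.2
eef_pos: [0.4294, -0.1099, -0.0172]
tool_rot: [-2.51, -1.889, 0.001]
force: [1.0, -0.1, 0.8]
grip_width: 0.0399
time: 5.6
eef_pos: [0.4307, -0.1103, -0.0157]
tool_rot: [2.509, 1.888, 0.001]
force: [-0.1, 0.7, 7.1]
grip_width: 0.019
t5.60 pos [ 430.7 -110.3  -15.7] yaw 1.290 z [ 0.001 -0.001 -1.   ] F [-0.1  0.7  7.1] g 19.0 q [-0.35  0.35  2.17 -0.    0.62 -0.07]
```

The screwdriver is held at 19 mm and the tips just touched the bench. So the real fingertips are about 16 mm behind the reported TCP, not 22 mm ahead, and I'll plan with that. Now I lift, turn and carry it to the tray.

```bash
python3 -m inch '[[0,0,0,-20,0,0,0],[0,0,0,-40,0,0,0],[0,0,0,-40,0,0,0],[0,0,0,-30,0,0,0.14],[0,0,0,0,0,0,0.14]]' 40
python3 -m inch '[[0,0,0,0,0,0,0.14],[0,0,0,0,0,0,0.14],[0,0,0,0,0,0,0.14],[0,0,0,0,0,0,0.14],[0,0,0,0,0,0,0.14]]'
python3 -m inch '[[0,0,0,0,0,0,0.14],[0,0,0,0,0,0,0.14],[0,0,0,0,0,0,0.14],[0,0,0,0,0,0,0]]'
python3 -c "
from h import *
st();goal(408,-330,-6,-0.11);shot('wrist','w6')"
```

```text
time: 6.1
eef_pos: [0.4337, -0.1114, 0.118]
tool_rot: [2.747, 1.509, 0.011]
force: [1.3, -0.8, -0.6]
grip_width: 0.0192
time: 6.6
eef_pos: [0.4293, -0.1098, 0.1131]
tool_rot: [-3.105, -0.476, 0.001]
force: [-0.9, 0.7, -0.3]
grip_width: 0.0192
time: 7.0
eef_pos: [0.4293, -0.1098, 0.1131]
tool_rot: [-3.137, 0.172, 0.001]
force: [-0.6, 0.1, -0.9]
grip_width: 0.0189
t7.00 pos [ 429.3 -109.8  113.1] yaw -0.110 z [-0.001  0.    -1.   ] F [-0.6  0.1 -0.9] g 18.9 q [-0.35  0.09  2.13  0.    0.92  1.33]
turn [-0.0002  0.0005  0.0005] | shift after turn [  3.  221.2 119.1] | shift before [  2.9 221.2 119.1]
```

View pics/w6.png

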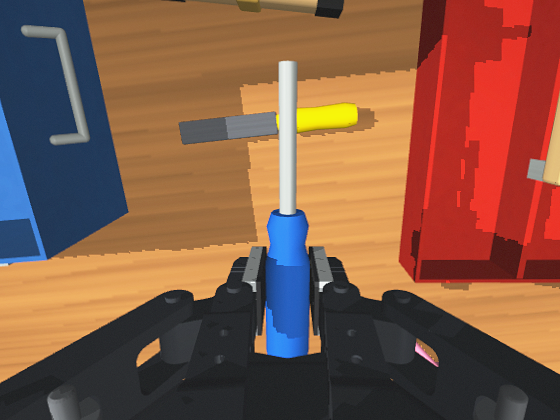

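```bash
python3 -m inch '[[0,0,44,0,0,0,0],[0,1,44,0,0,0,0],[0,1,44,0,0,0,0],[0,1,44,10,0,0,0],[0,0,44,20,0,0,0]]' 40
python3 -m inch '[[0,0,0,10,0,0,0],[0,0,0,0,0,0,0]]' 40
python3 -c "
from h import *
st();goal(408,-330,-6,-0.11);C,im=shot('wrist','w7');
c=np.array([503,-298]);L=np.array([.994,-.109]);W=np.array([.109,.994])
for l,w in [(-150,-82),(-150,82),(150,-82),(0,0)]:
  p=c+l*L+w*W; print(l,w,proj(C,np.r_[p,40]/1e3))
"
```

```text
time: 7.55
eef_pos: [0.4098, -0.3321, 0.0847]
tool_rot: [3.134, -0.167, 0.006]
force: [0.5, -0.4, -0.9]
grip_width: 0.0192
time: 7.75
eef_pos: [0.4066, -0.3283, 0.0712]
tool_rot: [-3.133, 0.173, 0.006]
force: [0.2, 0.4, -1.3]
grip_width: 0.0191
t7.75 pos [ 406.6 -328.3   71.2] yaw -0.110 z [-0.004  0.004 -1.   ] F [ 0.2  0.4 -1.3] g 19.1 q [-0.76  0.31  1.97  0.    0.87  0.92]
turn [-0.0034  0.004  -0.0003] | shift after turn [ 1.6  1.6 77.2] | shift before [ 1.9  1.8 77.2]
-150 -82 [[350.65993705 314.24138521]]
-150 82 [[100.57011088 313.439741  ]]
150 -82 [[ 383.31960855 -307.07168466]]
0 0 [[210.82893955  66.67341065]]
```

View pics/w7.png

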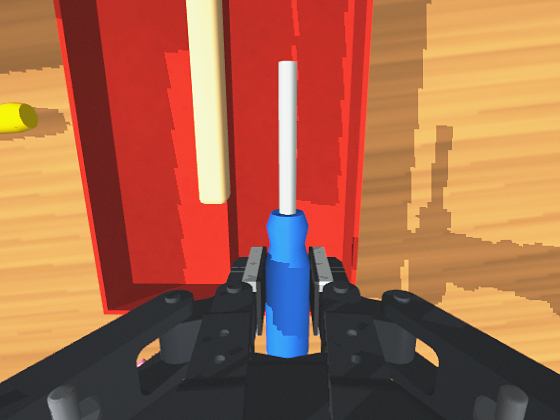

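The predicted tray corners match the picture: predicted (101,313), seen (105,313). The screwdriver hangs over the right compartment, so I lower it and release.

```bash
python3 -m inch '[[0,3,1,25,0,0,0],[0,0,0,25,0,0,0],[0,0,0,15,0,0,0],[0,0,0,9,0,0,0],[0,0,0,0,0,0,0]]' 40
python3 -c "
from h import *
st();C,im=shot('wrist','w8')"
python3 -m inch '[[32,0,0,0,0,0,0],[32,0,0,0,0,0,0],[32,0,0,-10,0,0,0],[32,0,0,-30,0,0,0],[32,0,0,-40,0,0,0]]' 40
python3 -c "
from h import *
st();C,im=shot('wrist','w9')"
```

```text
time: 8.3
eef_pos: [0.411, -0.3289, -0.0015]
tool_rot: [-3.135, 0.17, 0.003]
force: [-0.0, 1.6, -0.3]
grip_width: 0.0192
t8.30 pos [ 411.  -328.9   -1.5] yaw -0.108 z [-0.002  0.002 -1.   ] F [-0.   1.6 -0.3] g 19.2 q [-0.76  0.44  1.98  0.    0.73  0.92]
time: 8.85
eef_pos: [0.4101, -0.3292, 0.0794]
tool_rot: [-3.134, 0.173, 0.005]
force: [1.0, 0.3, -0.5]
grip_width: 0.0318
t8.85 pos [ 410.1 -329.2   79.4] yaw -0.110 z [-0.003  0.003 -1.   ] F [ 1.   0.3 -0.5] g 31.8 q [-0.76  0.3   1.96  0.    0.89  0.92]
```

View pics/w9.png

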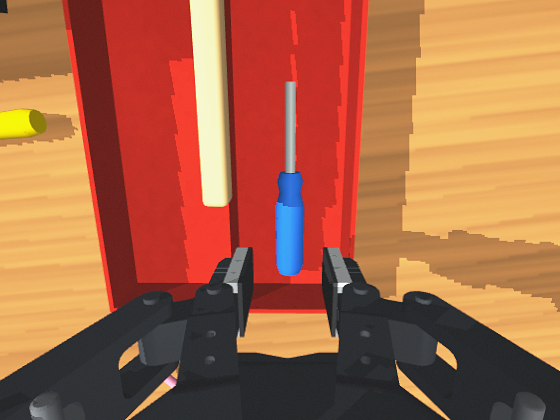

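```bash
python3 -m inch '[[50,0,0,-30,0,0,0],[50,12,-43,0,0,0,0],[50,12,-43,0,0,0,0],[50,12,-43,0,0,0,0],[50,12,-43,0,0,0,0]]' 40
python3 -m inch '[[50,12,-43,0,0,0,-0.14],[50,0,0,0,0,0,-0.14],[50,0,0,0,0,0,-0.14],[50,0,0,0,0,0,-0.14],[50,0,0,0,0,0,-0.14]]'
python3 -m inch '[[50,0,0,0,0,0,-0.14],[50,0,0,0,0,0,-0.14],[50,0,0,0,0,0,-0.14],[50,0,0,0,0,0,-0.14],[50,0,0,0,0,0,-0.14]]'
python3 -m inch '[[50,0,0,0,0,0,-0.14],[50,0,0,0,0,0,-0.14],[50,0,0,0,0,0,0]]'
python3 -c "
from h import *
st();C,im=shot('wrist','w10');goal(493,-124,-12,1.571)
for b in blobs(mask(im,(22,120,100),(35,255,255)),100):
  r=cv2.minAreaRect(b);print(r,np.round(onz(C,cv2.boxPoints(r),.012)*1e3))
"
```

```text
time: 9.4
eef_pos: [0.4791, -0.1636, 0.1108]
tool_rot: [3.136, -0.174, 0.004]
force: [0.4, 0.4, -0.6]
grip_width: 0.0501
time: 9.9
eef_pos: [0.4953, -0.1231, 0.1106]
tool_rot: [3.002, 0.923, 0.003]
force: [-0.1, -0.1, 0.6]
grip_width: 0.0502
time: 10.4
eef_pos: [0.4952, -0.1235, 0.1105]
tool_rot: [2.504, 1.895, 0.002]
force: [0.7, 0.1, -0.1]
grip_width: 0.0499
time: 10.7
eef_pos: [0.4952, -0.1235, 0.1104]
tool_rot: [2.221, 2.219, 0.001]
force: [0.2, -0.8, -0.6]
grip_width: 0.0502
t10.70 pos [ 495.2 -123.5  110.4] yaw 1.570 z [ 0.002 -0.001 -1.   ] F [ 0.2 -0.8 -0.6] g 50.2 q [-0.33  0.22  1.98 -0.    0.94 -0.33]
turn [ 0.0016  0.0005 -0.0037] | shift after turn [ -0.6  -2.1 122.2] | shift before [ -0.5  -2.3 122.2]
((285.0, 222.5), (73.0, 22.0), 90.0) [[ 484. -109.   12.]
 [ 502. -109.   12.]
 [ 502. -171.   12.]
 [ 484. -171.   12.]]
```

View pics/w10.png

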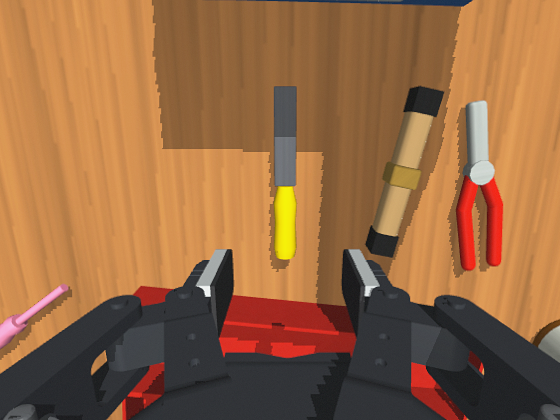

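The file lies along the jaws, its handle from (285,187) to (285,258), which puts it at x 493. I descend and grip.

```bash
python3 -m inch '[[50,-1,-2,40,0,0,0],[50,-1,0,40,0,0,0],[45,0,0,25,0,0,0],[45,0,0,12,0,0,0],[45,0,0,5,0,0,0]]' 40
python3 -m inch '[[45,0,0,0,0,0,0],[0,0,0,0,0,0,0],[0,0,0,0,0,0,0],[0,0,0,0,0,0,0],[0,0,0,0,0,0,0]]' 40
python3 -m inch '[[0,0,0,-20,0,0,0],[0,0,0,-40,0,0,0],[0,0,0,-40,0,0,0],[0,0,0,-25,0,0,0.14],[0,0,0,0,0,0,0.14]]' 40
python3 -c "
from h import *
st()
c=np.array([503,-298]);L=np.array([.994,-.109]);W=np.array([.109,.994])
print(c-94*L+42*W)"
```

```text
time: 11.25
eef_pos: [0.492, -0.125, -0.0136]
tool_rot: [-2.223, -2.218, 0.001]
force: [-0.2, -0.6, 0.2]
grip_width: 0.045
time: 11.75
eef_pos: [0.4944, -0.1258, -0.0111]
tool_rot: [2.22, 2.218, 0.003]
force: [0.6, 0.7, 5.9]
grip_width: 0.0184
time: 12.25
eef_pos: [0.4961, -0.1263, 0.117]
tool_rot: [2.509, 1.877, 0.008]
force: [0.3, 0.1, -1.5]
grip_width: 0.0179
t12.25 pos [ 496.1 -126.3  117. ] yaw 1.285 z [ 0.009 -0.003 -1.   ] F [ 0.3  0.1 -1.5] g 17.9 q [-0.33  0.21  1.98 -0.    0.94 -0.05]
[ 414.142 -246.006]
```

```bash
python3 -m inch '[[0,0,0,0,0,0,0.14],[0,0,0,0,0,0,0.14],[0,0,0,0,0,0,0.14],[0,0,0,0,0,0,0.14],[0,0,0,0,0,0,0.14]]' 40
python3 -m inch '[[0,0,0,0,0,0,0.14],[0,0,0,0,0,0,0.14],[0,0,0,0,0,0,0.14],[0,0,0,0,0,0,0.14],[0,0,0,0,0,0,0.14]]'
python3 -c "
from h import *
st();goal(409,-245.5,-4,-0.11)"
```

```text
time: 12.75
eef_pos: [0.4921, -0.125, 0.1121]
tool_rot: [-3.008, -0.905, 0.001]
force: [-0.4, -0.5, -2.1]
grip_width: 0.0178
time: 13.25
eef_pos: [0.492, -0.125, 0.1121]
tool_rot: [-3.136, 0.182, 0.001]
force: [-0.2, -0.0, -1.6]
grip_width: 0.0182
t13.25 pos [ 492.  -125.   112.1] yaw -0.116 z [-0.001  0.    -1.   ] F [-0.2 -0.  -1.6] g 18.2 q [-0.33  0.21  1.99 -0.    0.94  1.35]
turn [-0.0001  0.0008 -0.0056] | shift after turn [-69.3 128.9 116.1] | shift before [-68.5 129.3 116.1]
```

```bash
python3 -m inch '[[0,-23,43,0,0,0,-0.006],[0,-23,43,0,0,0,0],[0,-23,43,10,0,0,0],[0,0,0,20,0,0,0],[0,0,0,5,0,0,0]]' 40
python3 -c "
from h import *
st();goal(409,-245.5,-4,-0.11);shot('wrist','w11')"
```

```text
time: 13.75
eef_pos: [0.4077, -0.2461, 0.0756]
tool_rot: [-3.135, 0.168, 0.005]
force: [0.4, 1.0, -1.4]
grip_width: 0.0178
t13.75 pos [ 407.7 -246.1   75.6] yaw -0.107 z [-0.003  0.003 -1.   ] F [ 0.4  1.  -1.4] g 17.8 q [-0.63  0.22  2.07  0.    0.85  1.04]
turn [-0.0022  0.0036  0.0026] | shift after turn [ 1.2 -0.7 79.6] | shift before [ 1.5 -0.6 79.6]
```

View pics/w11.png

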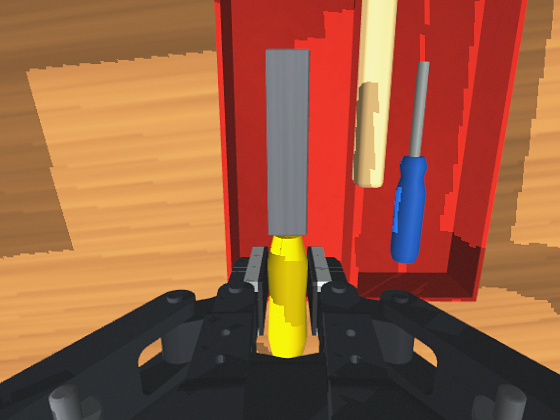

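The file hangs centred over the left compartment, between the wall at x≈230 px and the divider at x≈355 px.

```bash
python3 -m inch '[[0,1,0,30,0,0,0],[0,0,0,25,0,0,0],[0,0,0,15,0,0,0],[0,0,0,8,0,0,0],[0,0,0,0,0,0,0]]' 40
python3 -m inch '[[30,0,0,0,0,0,0],[30,0,0,0,0,0,0],[30,0,0,-10,0,0,0],[30,0,0,-40,0,0,0],[30,0,0,-40,0,0,0]]' 40
python3 -m inch '[[45,0,0,-25,0,0,0],[45,0,0,0,0,0,0]]' 40
python3 -c "
from h import *
st();C,im=shot('top','t3');shot('wrist','w12');goal(585,-102,110,1.375)
cv2.imwrite('pics/t3c.png',cv2.resize(im[60:290,280:480],None,fx=3,fy=3,interpolation=cv2.INTER_CUBIC))"
```

```text
time: 14.3
eef_pos: [0.4113, -0.245, -0.0013]
tool_rot: [-3.136, 0.16, 0.003]
force: [0.8, -0.0, -1.2]
grip_width: 0.018
time: 14.8
eef_pos: [0.4107, -0.2459, 0.0906]
tool_rot: [-3.137, 0.163, 0.002]
force: [0.3, -0.3, 0.1]
grip_width: 0.0301
time: 15.0
eef_pos: [0.4151, -0.249, 0.1201]
tool_rot: [3.131, -0.163, 0.015]
force: [0.4, -1.0, -0.3]
grip_width: 0.0454
t15.00 pos [ 415.1 -249.   120.1] yaw -0.104 z [ 0.01  -0.007 -1.   ] F [ 0.4 -1.  -0.3] g 45.4 q [-0.63  0.15  2.04  0.    0.93  1.04]
turn [ 3.400e-03 -1.100e-03 -1.479e+00] | shift after turn [175.7 141.4   5.9] | shift before [ 156.9 -162.     6.1]
```

View pics/t3c.png

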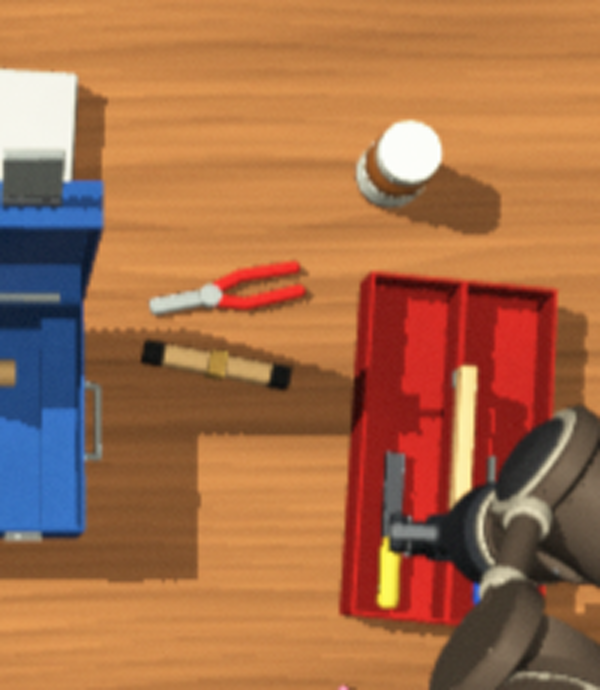

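View pics/w12.png

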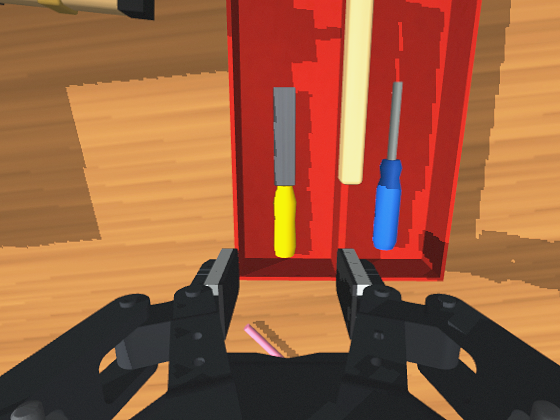

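Both are in the tray; the ring clamp and pliers haven't moved. Next is the ring clamp.

```bash
python3 -m inch '[[45,39,-40,0,0,0,-0.14],[45,33,-45,0,0,0,-0.1479],[45,0,0,0,0,0,-0.148],[45,0,0,0,0,0,-0.148],[45,0,0,0,0,0,-0.148]]' 40
python3 -m inch '[[45,0,0,0,0,0,-0.148],[45,0,0,0,0,0,-0.148],[45,0,0,0,0,0,-0.148],[45,0,0,0,0,0,-0.148],[45,0,0,0,0,0,-0.148]]'
python3 -c "
from h import *
st();goal(585,-102,110,1.375)"
```

```text
time: 15.6
eef_pos: [0.4766, -0.1715, 0.1124]
tool_rot: [-2.982, -0.981, 0.005]
force: [-0.1, -0.3, -0.3]
grip_width: 0.0451
time: 16.1
eef_pos: [0.4763, -0.1722, 0.1125]
tool_rot: [-2.426, -1.99, 0.003]
force: [-0.6, 0.5, 0.2]
grip_width: 0.045
t16.10 pos [ 476.3 -172.2  112.5] yaw 1.374 z [-0.004  0.002 -1.   ] F [-0.6  0.5  0.2] g 45.0 q [-0.43  0.21  1.99  0.    0.95 -0.24]
turn [-0.0038 -0.0009 -0.0009] | shift after turn [90.  93.   2.5] | shift before [90.1 92.9  2.2]
```

```bash
python3 -m inch '[[45,30,31,0,0,0,0],[45,30,31,0,0,0,0],[45,30,31,0,0,0,0],[45,0,0,0,0,0,0]]' 40
python3 -c "
from h import *
st();C,im=shot('wrist','w13')
print(proj(C,[.585,-.102,.02]))
for b in blobs(mask(im,(20,100,60),(28,220,190)),100):
  r=cv2.minAreaRect(b);print(r,np.round(onz(C,[r[0]],.02)*1e3))
"
```

```text
time: 16.5
eef_pos: [0.5903, -0.1008, 0.1131]
tool_rot: [2.432, 1.989, 0.003]
force: [-0.7, 0.5, 0.5]
grip_width: 0.0451
t16.50 pos [ 590.3 -100.8  113.1] yaw 1.371 z [ 0.002  0.001 -1.   ] F [-0.7  0.5  0.5] g 45.1 q [-0.24  0.37  1.77  0.    0.99 -0.04]
[[281.30524227 208.57261315]]
((280.5, 205.0), (22.0, 27.0), 90.0) [[585. -99.  20.]]
```

View pics/w13.png

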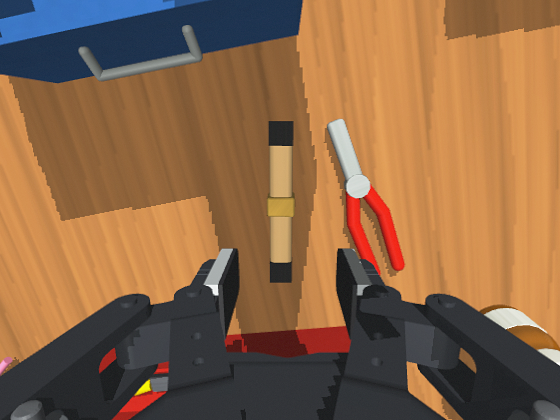

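The ring clamp is centred, band at (280,205), i.e. (585,-99) mm. Gripping.

```bash
python3 -m inch '[[40,0.5,-4,40,0,0,0],[40,0,0,40,0,0,0],[40,0,0,25,0,0,0],[40,0,0,12,0,0,0],[40,0,0,3,0,0,0]]' 40
python3 -m inch '[[40,0,0,0,0,0,0],[0,0,0,0,0,0,0],[0,0,0,0,0,0,0],[0,0,0,0,0,0,0],[0,0,0,0,0,0,0]]' 40
python3 -m inch '[[0,0,0,-20,0,0,0],[0,0,0,-40,0,0,0],[0,0,0,-40,0,0,0],[0,0,0,-25,0,0,0.14],[0,0,0,0,0,0,0.14]]' 40
python3 -m inch '[[0,0,0,0,0,0,0.14],[0,0,0,0,0,0,0.14],[0,0,0,0,0,0,0.14],[0,0,0,0,0,0,0.14],[0,0,0,0,0,0,0.14]]'
python3 -m inch '[[0,0,0,0,0,0,0.14],[0,0,0,0,0,0,0.14],[0,0,0,0,0,0,0.14],[0,0,0,0,0,0,0.088]]'
python3 -c "
from h import *
st()
c=np.array([503,-298]);L=np.array([.994,-.109]);W=np.array([.109,.994])
p=c+75*L+41*W;print(p);goal(p[0],p[1],-4,-.11)"
```

```text
time: 17.05
eef_pos: [0.5803, -0.1022, -0.0081]
tool_rot: [-2.432, -1.982, 0.005]
force: [-0.6, 0.1, -0.2]
grip_width: 0.0403
time: 17.55
eef_pos: [0.5851, -0.1027, -0.0038]
tool_rot: [2.432, 1.984, 0.003]
force: [-1.2, -1.0, 6.6]
grip_width: 0.0167
time: 18.05
eef_pos: [0.5871, -0.103, 0.1247]
tool_rot: [2.686, 1.615, 0.011]
force: [0.4, -1.2, -0.7]
grip_width: 0.0168
time: 18.55
eef_pos: [0.5829, -0.102, 0.1191]
tool_rot: [-3.084, -0.597, 0.001]
force: [-0.1, -0.2, -0.7]
grip_width: 0.0164
time: 18.95
eef_pos: [0.5829, -0.102, 0.1191]
tool_rot: [-3.135, 0.195, 0.001]
force: [-0.0, 0.5, -0.3]
grip_width: 0.0167
t18.95 pos [ 582.9 -102.   119.1] yaw -0.124 z [-0.001  0.    -1.   ] F [-0.   0.5 -0.3] g 16.7 q [-0.25  0.35  1.79  0.    1.    1.45]
[ 582.019 -265.421]
turn [-0.0001  0.0006 -0.0143] | shift after turn [ 17.1 162.5 123.1] | shift before [ 19.5 162.3 123. ]
```

```bash
python3 -m inch '[[0,6,40,0,0,0,-0.014],[0,6,41,0,0,0,0],[0,5,41,0,0,0,0],[0,0,40,10,0,0,0],[0,0,0,20,0,0,0]]' 40
python3 -m inch '[[0,0,0,10,0,0,0],[0,0,0,0,0,0,0]]'
python3 -c "
from h import *
st();goal(582,-265.4,3,-0.11);shot('wrist','w14')"
```

```text
time: 19.45
eef_pos: [0.584, -0.2714, 0.0915]
tool_rot: [3.132, -0.173, 0.009]
force: [-0.1, 0.1, -0.5]
grip_width: 0.0165
time: 19.65
eef_pos: [0.5802, -0.2635, 0.0767]
tool_rot: [-3.134, 0.166, 0.008]
force: [0.0, 0.6, -1.3]
grip_width: 0.0166
t19.65 pos [ 580.2 -263.5   76.7] yaw -0.106 z [-0.005  0.003 -1.   ] F [ 0.   0.6 -1.3] g 16.6 q [-0.49  0.49  1.69  0.    0.97  1.18]
turn [-0.0025  0.0053  0.0041] | shift after turn [ 2.   1.7 73.7] | shift before [ 2.3  1.9 73.6]
```

View pics/w14.png

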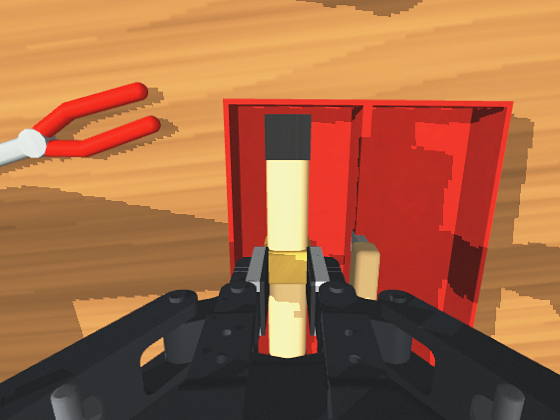

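```bash
python3 -m inch '[[0,0,1,25,0,0,0],[0,0,0,20,0,0,0],[0,0,0,12,0,0,0],[0,0,0,8,0,0,0],[0,0,0,0,0,0,0]]' 40
python3 -c "
from h import *
st();shot('wrist','w15')"
```

```text
time: 20.2
eef_pos: [0.5821, -0.2652, 0.0136]
tool_rot: [-3.137, 0.165, 0.002]
force: [-0.2, 0.8, -0.5]
grip_width: 0.0167
t20.20 pos [ 582.1 -265.2   13.6] yaw -0.105 z [-0.001  0.001 -1.   ] F [-0.2  0.8 -0.5] g 16.7 q [-0.5   0.58  1.7  -0.    0.86  1.18]
```

View pics/w15.png

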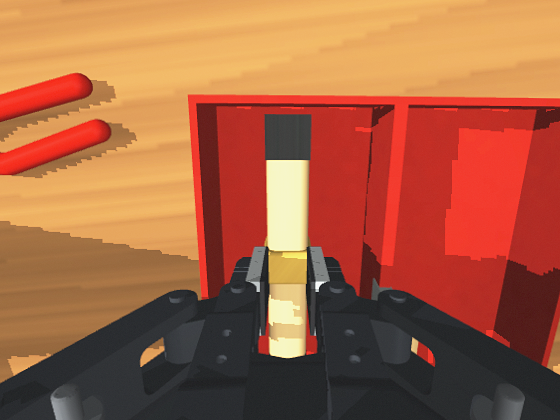

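```bash
python3 -m inch '[[0,0,0,3,0,0,0],[0,0,0,3,0,0,0],[0,0,0,2,0,0,0],[0,0,0,0,0,0,0]]' 40
python3 -c "
from h import *
st()"
python3 -m inch '[[28,0,0,0,0,0,0],[28,0,0,0,0,0,0],[28,0,0,-10,0,0,0],[28,0,0,-40,0,0,0],[28,0,0,-40,0,0,0]]' 40
python3 -m inch '[[45,0,0,-20,0,0,0],[45,0,0,0,0,0,0]]' 40
python3 -c "
from h import *
st();C,im=shot('wrist','w16')"
```

```text
time: 20.65
eef_pos: [0.5823, -0.2661, 0.0062]
tool_rot: [-3.137, 0.167, 0.0]
force: [-0.9, -0.1, -0.1]
grip_width: 0.0168
t20.65 pos [ 582.3 -266.1    6.2] yaw -0.106 z [-0.  0. -1.] F [-0.9 -0.1 -0.1] g 16.8 q [-0.5   0.59  1.7   0.    0.85  1.18]
time: 21.15
eef_pos: [0.5811, -0.2656, 0.0965]
tool_rot: [-3.136, 0.166, 0.005]
force: [1.2, 0.3, 0.2]
grip_width: 0.0281
time: 21.35
eef_pos: [0.5859, -0.2681, 0.1222]
tool_rot: [3.133, -0.166, 0.014]
force: [0.7, -0.1, 0.7]
grip_width: 0.045
t21.35 pos [ 585.9 -268.1  122.2] yaw -0.106 z [ 0.009 -0.005 -1.   ] F [ 0.7 -0.1  0.7] g 45.0 q [-0.5   0.43  1.66 -0.    1.03  1.18]
```

View pics/w16.png

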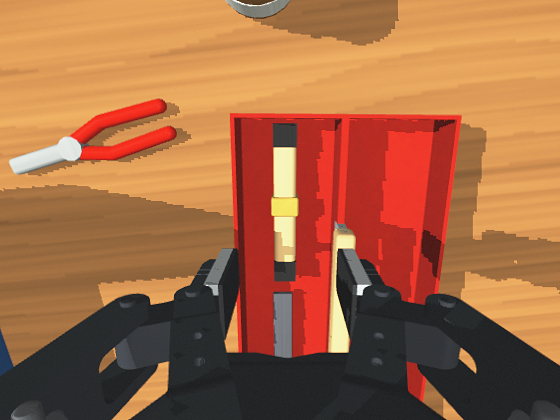

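The ring clamp lies flat in line with the file. Now the pliers, boss at wrist (69,149).

```bash
python3 -c "
from h import *
C=cam('wrist');print(np.round(onz(C,[(69,149)],.013)*1e3),np.round(onz(C,[(14,167),(162,105),(172,132)],.008)*1e3));goal(649,-101,115,1.748)"
```

```text
[[646. -99.  13.]] [[ 636.  -46.    8.]
 [ 671. -178.    8.]
 [ 650. -182.    8.]]
turn [ 6.2000e-03 -1.4000e-03 -1.8539e+00] | shift after turn [152.1  93.2   4.4] | shift before [  46.9 -172.1    4.3]
```

```bash
python3 -m inch '[[45,11,-43,0,0,0,0],[45,11,-43,0,0,0,0],[45,11,-43,0,0,0,0],[45,12,-43,0,0,0,-0.1426],[45,0,0,0,0,0,-0.1426]]' 40
python3 -m inch '[[45,0,0,0,0,0,-0.1426],[45,0,0,0,0,0,-0.1426],[45,0,0,0,0,0,-0.1426],[45,0,0,0,0,0,-0.1426],[45,0,0,0,0,0,-0.1426]]'
python3 -m inch '[[45,0,0,0,0,0,-0.1426],[45,0,0,0,0,0,-0.1426],[45,0,0,0,0,0,-0.1426],[45,0,0,0,0,0,-0.1426],[45,0,0,0,0,0,-0.1426]]'
python3 -m inch '[[45,0,0,0,0,0,-0.1426],[45,0,0,0,0,0,0]]'
python3 -c "
from h import *
st();C,im=shot('wrist','w17');goal(647,-100,115,1.75)
print(proj(C,[.647,-.1,.012]))"
```

```text
time: 21.9
eef_pos: [0.6454, -0.094, 0.1143]
tool_rot: [-3.124, -0.298, 0.003]
force: [0.3, 0.1, -0.3]
grip_width: 0.0448
time: 22.4
eef_pos: [0.6435, -0.0994, 0.1139]
tool_rot: [-2.828, -1.363, 0.006]
force: [-0.1, -0.6, 0.4]
grip_width: 0.0449
time: 22.9
eef_pos: [0.6435, -0.0995, 0.114]
tool_rot: [-2.174, -2.263, 0.004]
force: [0.1, -0.4, -0.8]
grip_width: 0.0451
time: 23.1
eef_pos: [0.6437, -0.0995, 0.1142]
tool_rot: [-2.014, -2.406, 0.003]
force: [-0.1, -0.8, -0.1]
grip_width: 0.0453
t23.10 pos [643.7 -99.5 114.2] yaw 1.748 z [-0.004  0.001 -1.   ] F [-0.1 -0.8 -0.1] g 45.3 q [-0.22  0.46  1.64 -0.    1.04 -0.4 ]
turn [-0.0033 -0.0013 -0.005 ] | shift after turn [-1.   3.  -0.6] | shift before [-1.   3.  -0.6]
[[292.20078905 204.53765246]]
```

View pics/w17.png

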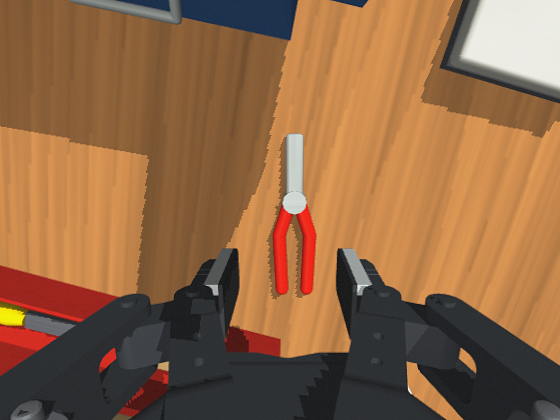

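```bash
python3 -m inch '[[42,0,4,40,0,0,0],[42,0,0,35,0,0,0],[42,0,0,20,0,0,0],[42,0,0,9,0,0,0],[42,0,0,0,0,0,0]]' 40
python3 -m inch '[[36,0,0,3,0,0,0],[32,0,0,3,0,0,0],[30,0,0,0,0,0,0]]' 40
python3 -c "
from h import *
st();C,im=shot('wrist','w18');shot('scene','s18',(150,200,310,320),5)"
```

```text
time: 23.65
eef_pos: [0.6475, -0.0987, 0.0101]
tool_rot: [-2.016, -2.405, 0.003]
force: [-0.1, 0.0, -0.8]
grip_width: 0.0421
time: 23.95
eef_pos: [0.6501, -0.0993, 0.0073]
tool_rot: [2.016, 2.408, 0.001]
force: [-0.4, -0.3, 0.1]
grip_width: 0.0297
t23.95 pos [650.1 -99.3   7.3] yaw 1.748 z [ 0.002 -0.    -1.   ] F [-0.4 -0.3  0.1] g 29.7 q [-0.22  0.61  1.66  0.    0.87 -0.39]
```

View pics/w18.png

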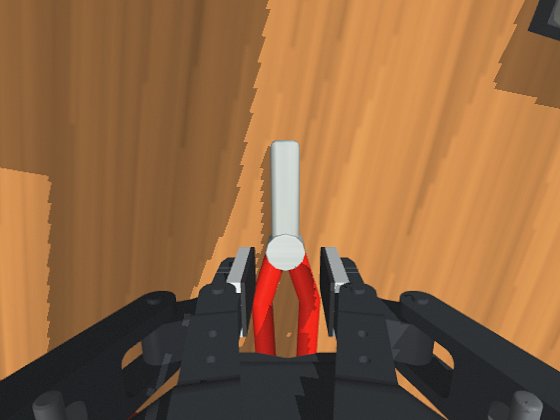

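View pics/s18.png

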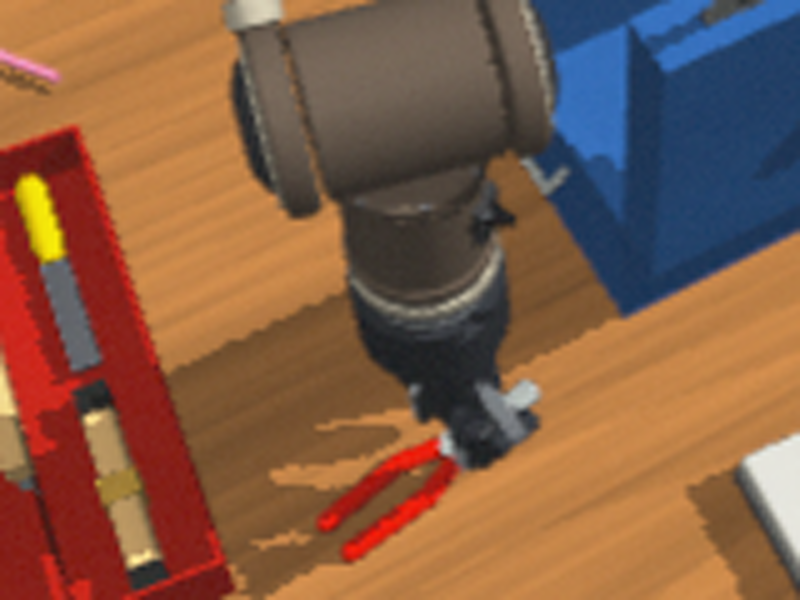

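```bash
python3 -m inch '[[32,0,0,3,0,0,0],[32,0,0,3,0,0,0],[32,0,0,0,0,0,0]]' 40
python3 -m inch '[[32,0,0,3,0,0,0],[32,0,0,0,0,0,0]]' 40
python3 -m inch '[[32,0,0,3,0,0,0],[32,0,0,0,0,0,0]]' 40
python3 -c "
from h import *
st();C,im=shot('wrist','w19')"
```

```text
time: 24.35
eef_pos: [0.6487, -0.099, -0.0003]
tool_rot: [-2.016, -2.408, 0.001]
force: [-0.7, 0.9, 0.1]
grip_width: 0.032
time: 24.55
eef_pos: [0.6488, -0.099, -0.0033]
tool_rot: [-2.016, -2.409, 0.001]
force: [-0.4, -0.0, -0.3]
grip_width: 0.0319
time: 24.75
eef_pos: [0.6489, -0.099, -0.0063]
tool_rot: [-2.016, -2.409, 0.001]
force: [-1.0, 0.5, -0.1]
grip_width: 0.032
t24.75 pos [648.9 -99.   -6.3] yaw 1.748 z [-0.001  0.    -1.   ] F [-1.   0.5 -0.1] g 32.0 q [-0.22  0.63  1.66 -0.    0.85 -0.39]
```

View pics/w19.png

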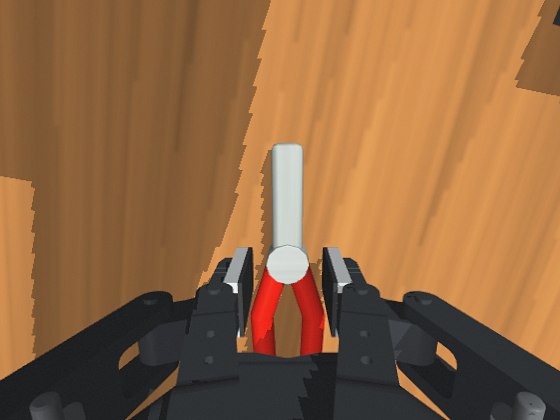

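```bash
python3 -m inch '[[32,0,0,3,0,0,0],[32,0,0,3,0,0,0],[32,0,0,0,0,0,0]]' 40
python3 -m inch '[[32,0,0,2,0,0,0],[32,0,0,0,0,0,0]]' 40
python3 -c "
from h import *
st();C,im=shot('wrist','w20');shot('scene','s20',(150,200,310,320),5)"
```

```text
time: 25.1
eef_pos: [0.6487, -0.099, -0.0124]
tool_rot: [-2.016, -2.408, 0.001]
force: [-0.2, -0.1, -0.4]
grip_width: 0.0323
time: 25.3
eef_pos: [0.6491, -0.0991, -0.014]
tool_rot: [-2.016, -2.409, 0.0]
force: [-0.5, 0.2, 0.2]
grip_width: 0.0316
t25.30 pos [649.1 -99.1 -14. ] yaw 1.748 z [-0.  0. -1.] F [-0.5  0.2  0.2] g 31.6 q [-0.22  0.64  1.66  0.    0.84 -0.39]
```

View pics/w20.png

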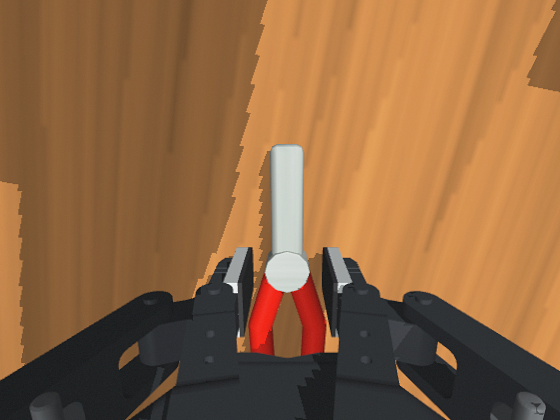

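View pics/s20.png

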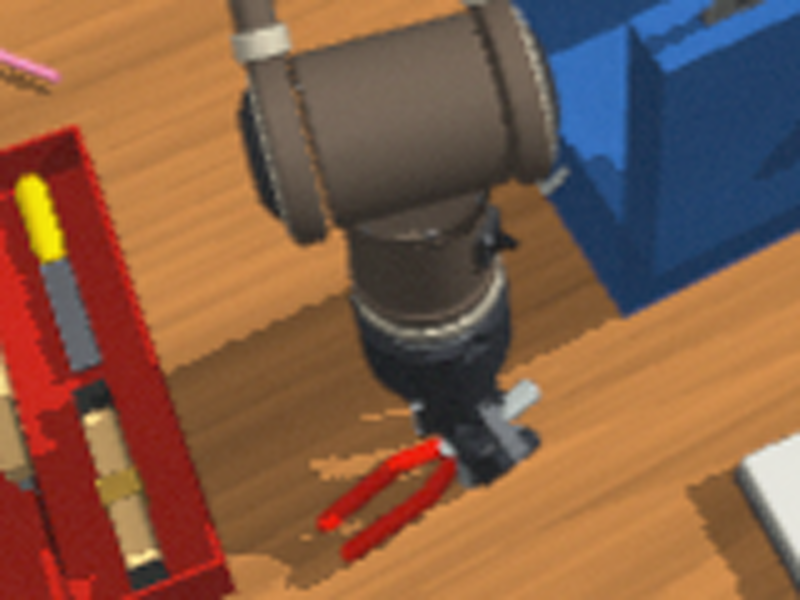

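```bash
python3 -m inch '[[0,0,0,0,0,0,0],[0,0,0,0,0,0,0],[0,0,0,0,0,0,0],[0,0,0,0,0,0,0]]' 50
python3 -c "
from h import *
st();C,im=shot('wrist','w21')"
```

```text
time: 25.8
eef_pos: [0.6495, -0.0994, -0.0132]
tool_rot: [2.016, 2.409, -0.0]
force: [-2.0, -1.6, 3.5]
grip_width: 0.021
t25.80 pos [649.5 -99.4 -13.2] yaw 1.748 z [ 0. -0. -1.] F [-2.  -1.6  3.5] g 21.0 q [-0.22  0.64  1.66 -0.    0.84 -0.39]
```

View pics/w21.png

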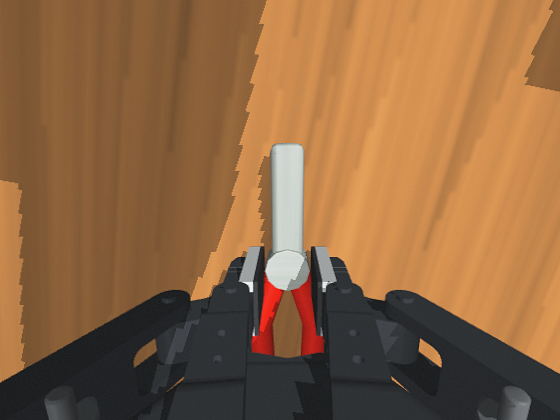

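```bash
python3 -m inch '[[0,0,0,-20,0,0,0],[0,0,0,-40,0,0,0],[0,0,0,-40,0,0,0],[0,0,0,-30,0,0,0.143],[0,0,0,0,0,0,0.143]]' 50
python3 -m inch '[[0,0,0,0,0,0,0.143],[0,0,0,0,0,0,0.143],[0,0,0,0,0,0,0.143],[0,0,0,0,0,0,0.143],[0,0,0,0,0,0,0.143]]'
python3 -m inch '[[0,0,0,0,0,0,0.143],[0,0,0,0,0,0,0.143],[0,0,0,0,0,0,0.143],[0,0,0,0,0,0,0.143],[0,0,0,0,0,0,0.143]]'
python3 -m inch '[[0,0,0,0,0,0,0.143],[0,0,0,0,0,0,0]]'
python3 -c "
from h import *
st();goal(586,-349,-8,-0.11);shot('wrist','w22')"
```

```text
time: 26.35
eef_pos: [0.6538, -0.0997, 0.122]
tool_rot: [2.339, 2.085, 0.011]
force: [0.7, -0.3, 0.4]
grip_width: 0.0216
time: 26.85
eef_pos: [0.6487, -0.0986, 0.115]
tool_rot: [-2.927, -1.137, 0.001]
force: [-0.3, 0.1, -2.0]
grip_width: 0.021
time: 27.35
eef_pos: [0.6488, -0.0987, 0.115]
tool_rot: [-3.141, -0.041, 0.002]
force: [-0.9, -0.3, -0.7]
grip_width: 0.0213
time: 27.55
eef_pos: [0.6488, -0.0987, 0.1151]
tool_rot: [-3.136, 0.174, 0.002]
force: [0.5, -0.7, -1.9]
grip_width: 0.0218
t27.55 pos [648.8 -98.7 115.1] yaw -0.111 z [-0.001  0.001 -1.   ] F [ 0.5 -0.7 -1.9] g 21.8 q [-0.22  0.47  1.63  0.    1.05  1.46]
turn [-0.0006  0.0012 -0.0009] | shift after turn [-34.9 255.7 123.1] | shift before [-34.5 255.8 123. ]
```

View pics/w22.png

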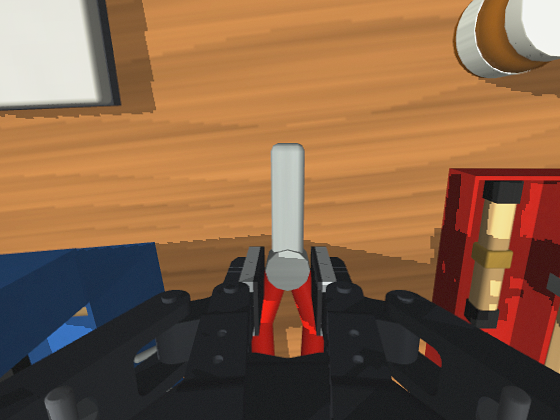

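```bash
python3 -m inch '[[0,-6,43,0,0,0,0],[0,-6,43,0,0,0,0],[0,-6,43,0,0,0,0],[0,-6,43,0,0,0,0],[0,-6,43,0,0,0,0]]' 50
python3 -m inch '[[0,-5,40,10,0,0,0],[0,0,0,20,0,0,0],[0,0,0,10,0,0,0],[0,0,0,0,0,0,0]]'
python3 -c "
from h import *
st();goal(586,-349,-8,-0.11);shot('wrist','w23')"
```

```text
time: 28.1
eef_pos: [0.595, -0.3108, 0.1159]
tool_rot: [-3.137, 0.169, -0.0]
force: [1.3, -0.3, -0.5]
grip_width: 0.021
time: 28.5
eef_pos: [0.5842, -0.3469, 0.0732]
tool_rot: [-3.133, 0.172, 0.008]
force: [-0.8, -0.2, -2.2]
grip_width: 0.0216
t28.50 pos [ 584.2 -346.9   73.2] yaw -0.110 z [-0.005  0.004 -1.   ] F [-0.8 -0.2 -2.2] g 21.6 q [-0.6   0.56  1.58  0.    1.01  1.08]
turn [-0.0032  0.0051  0.0003] | shift after turn [ 2.   1.9 81.2] | shift before [ 2.4  2.2 81.2]
```

View pics/w23.png

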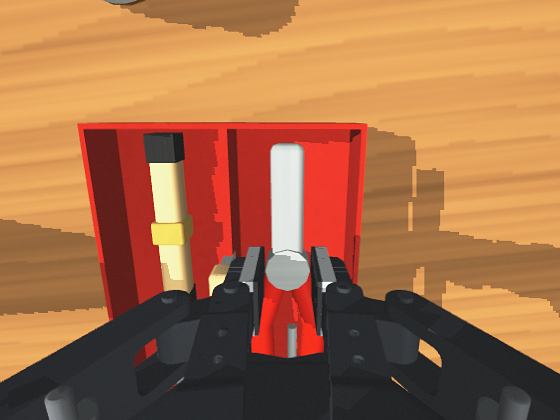

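```bash
python3 -m inch '[[0,0,1,25,0,0,0],[0,0,0,25,0,0,0],[0,0,0,15,0,0,0],[0,0,0,10,0,0,0],[0,0,0,0,0,0,0]]' 50
python3 -m inch '[[0,0,0,4,0,0,0],[0,0,0,0,0,0,0]]' 50
python3 -c "
from h import *
st();shot('wrist','w24')"
```

```text
time: 29.05
eef_pos: [0.5855, -0.3484, -0.0]
tool_rot: [-3.135, 0.172, 0.004]
force: [-0.1, -0.4, -2.2]
grip_width: 0.0211
time: 29.25
eef_pos: [0.5869, -0.35, -0.0019]
tool_rot: [3.136, -0.174, 0.002]
force: [-0.5, 0.5, -0.5]
grip_width: 0.0213
t29.25 pos [ 586.9 -350.    -1.9] yaw -0.111 z [ 0.001 -0.001 -1.   ] F [-0.5  0.5 -0.5] g 21.3 q [-0.6   0.67  1.59  0.    0.88  1.08]
```

View pics/w24.png

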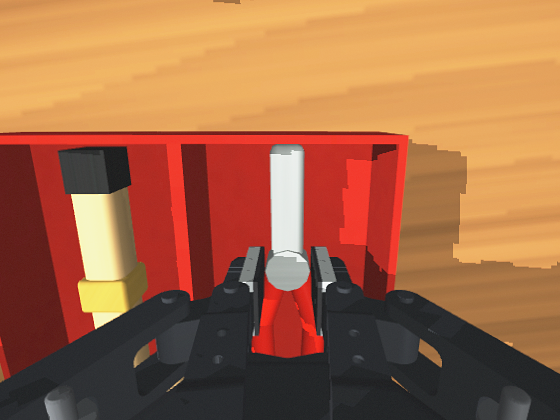

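The jaw tip, at row 145, nearly touches the end wall. I'll ease back 3 mm, lower and release.

```bash
python3 -m inch '[[0,-3,0,0,0,0,0],[0,0,0,3,0,0,0],[0,0,0,2,0,0,0],[0,0,0,0,0,0,0]]' 50
python3 -c "
from h import *
st()"
python3 -m inch '[[32,0,0,0,0,0,0],[32,0,0,0,0,0,0],[32,0,0,-10,0,0,0],[32,0,0,-30,0,0,0],[32,0,0,-40,0,0,0]]' 40
python3 -m inch '[[45,0,0,-40,0,0,0],[45,-40,-40,-20,0,0,0],[45,-40,0,0,0,0,0],[45,0,0,0,0,0,0]]'
python3 -c "
from h import *
st();shot('wrist','w25')"
```

```text
time: 29.7
eef_pos: [0.5827, -0.3491, -0.0082]
tool_rot: [-3.136, 0.175, 0.001]
force: [-0.4, 0.4, -1.4]
grip_width: 0.0211
t29.70 pos [ 582.7 -349.1   -8.2] yaw -0.111 z [-0.001  0.001 -1.   ] F [-0.4  0.4 -1.4] g 21.1 q [-0.6   0.67  1.6   0.    0.87  1.08]
time: 30.2
eef_pos: [0.5814, -0.3481, 0.0713]
tool_rot: [-3.134, 0.174, 0.007]
force: [-0.0, -0.5, -0.4]
grip_width: 0.0318
time: 30.6
eef_pos: [0.5088, -0.3054, 0.1291]
tool_rot: [-3.134, 0.174, 0.008]
force: [-0.1, 0.3, -0.6]
grip_width: 0.0446
t30.60 pos [ 508.8 -305.4  129.1] yaw -0.111 z [-0.005  0.003 -1.   ] F [-0.1  0.3 -0.6] g 44.6 q [-0.61  0.35  1.77 -0.    1.03  1.07]
```

View pics/w25.png

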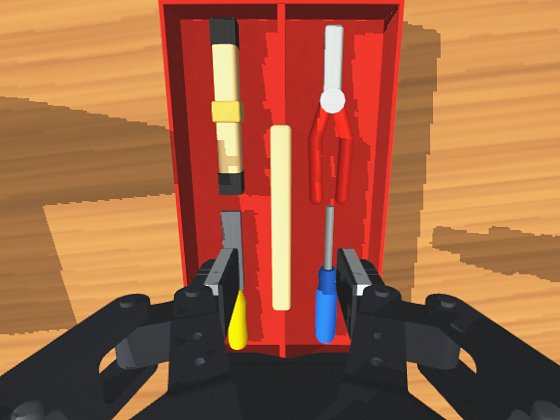

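All four tools lie flat in the tray; grip bar from (281,126) to (281,309). Measuring the bar to grasp it.

```bash
python3 -c "
from h import *
C=cam('wrist');im=cv2.imread('pics/w25.png')
a=onz(C,[(272,127),(291,127),(291,308),(273,308)],.066)*1e3;print(np.round(a,1),a.mean(0))
d=(a[0]+a[1]-a[2]-a[3])/2;print(np.linalg.norm(d),np.arctan2(d[1],d[0]))
goal(a.mean(0)[0],a.mean(0)[1],60,np.arctan2(d[1],d[0]))"
```

```text
[[ 572.8 -304.    66. ]
 [ 571.4 -316.3   66. ]
 [ 438.9 -301.8   66. ]
 [ 440.4 -288.3   66. ]] [ 505.85741954 -302.58728082   66.        ]
133.34668097096622 -0.11329810751896831
turn [-0.0005  0.0012  0.0016] | shift after turn [-6.3 -3.7 69.6] | shift before [-6.2 -3.7 69.6]
```

```bash
python3 -m inch '[[45,-3,-3,35,0,0,0],[45,0,0,25,0,0,0],[45,0,0,10,0,0,0],[45,0,0,0,0,0,0]]'
python3 -c "
from h import *
st();goal(505,-301,28,-.112);shot('wrist','w26')"
```

```text
time: 31.05
eef_pos: [0.511, -0.3045, 0.0575]
tool_rot: [-3.135, 0.174, 0.003]
force: [0.4, -0.4, -0.4]
grip_width: 0.045
t31.05 pos [ 511.  -304.5   57.5] yaw -0.111 z [-0.002  0.002 -1.   ] F [ 0.4 -0.4 -0.4] g 45.0 q [-0.61  0.44  1.8   0.    0.9   1.07]
turn [-0.0013  0.0022  0.0008] | shift after turn [-6.4 -2.8 29.5] | shift before [-6.3 -2.7 29.5]
```

View pics/w26.png

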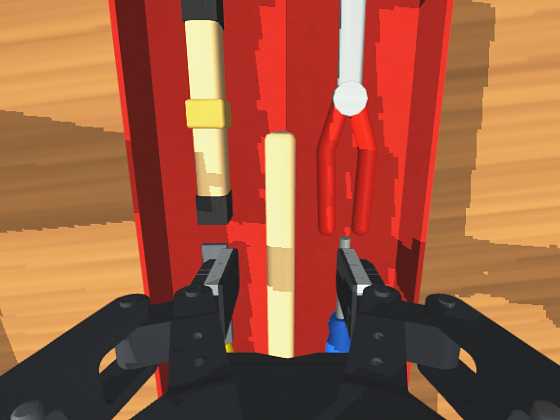

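```bash
python3 -m inch '[[32,-6,-2.5,0,0,0,0],[32,0,0,10,0,0,0],[32,0,0,10,0,0,0],[32,0,0,5,0,0,0],[32,0,0,0,0,0,0]]'
python3 -c "
from h import *
st();goal(505,-301,28,-.112);shot('wrist','w27');shot('scene','s27',(90,210,250,350),4.5)"
```

```text
time: 31.6
eef_pos: [0.5046, -0.3009, 0.0326]
tool_rot: [-3.135, 0.174, 0.003]
force: [-0.8, 0.6, 0.2]
grip_width: 0.0317
t31.60 pos [ 504.6 -300.9   32.6] yaw -0.111 z [-0.002  0.001 -1.   ] F [-0.8  0.6  0.2] g 31.7 q [-0.61  0.47  1.83  0.    0.84  1.07]
turn [-0.0012  0.0022  0.0009] | shift after turn [0.4 0.  4.6] | shift before [0.4 0.1 4.6]
```

View pics/w27.png

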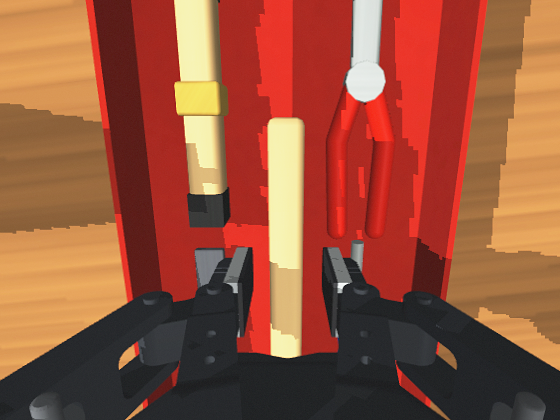

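View pics/s27.png

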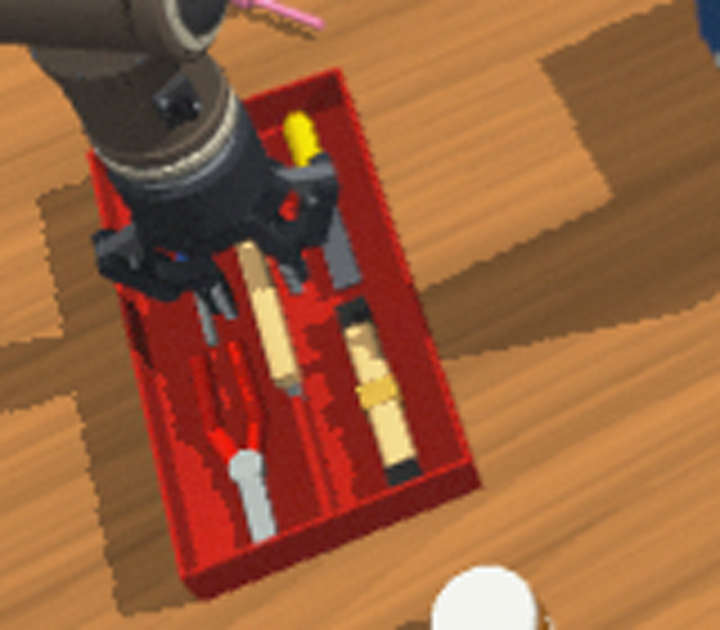

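```bash
python3 -m inch '[[32,0,0,6,0,0,0],[32,0,0,0,0,0,0],[0,0,0,0,0,0,0],[0,0,0,0,0,0,0],[0,0,0,0,0,0,0]]' 100
python3 -m inch '[[0,0,0,0,0,0,0],[0,0,0,0,0,0,0]]' 110
python3 -c "
from h import *
st()"
python3 -m inch '[[0,0,0,-2,0,0,0],[0,0,0,-4,0,0,0],[0,0,0,-6,0,0,0],[0,0,0,-8,0,0,0],[0,0,0,0,0,0,0]]' 110
python3 -c "
from h import *
st();shot('wrist','w28');shot('scene','s28',(90,210,250,350),4.5)"
```

```text
time: 32.2
eef_pos: [0.5056, -0.3013, 0.0282]
tool_rot: [-3.136, 0.175, 0.0]
force: [-0.2, 0.8, 1.6]
grip_width: 0.0118
time: 32.4
eef_pos: [0.5056, -0.3013, 0.0282]
tool_rot: [-3.136, 0.175, 0.0]
force: [-0.8, 2.6, 2.4]
grip_width: 0.0118
t32.40 pos [ 505.6 -301.3   28.2] yaw -0.111 z [-0.  0. -1.] F [-0.8  2.6  2.4] g 11.8 q [-0.61  0.48  1.83  0.    0.83  1.07]
time: 32.9
eef_pos: [0.5067, -0.3024, 0.0493]
tool_rot: [3.135, -0.174, 0.004]
force: [-0.3, -0.0, -8.3]
grip_width: 0.0118
t32.90 pos [ 506.7 -302.4   49.3] yaw -0.111 z [ 0.002 -0.002 -1.   ] F [-0.3 -0.  -8.3] g 11.8 q [-0.61  0.45  1.82 -0.    0.87  1.07]
```

View pics/w28.png

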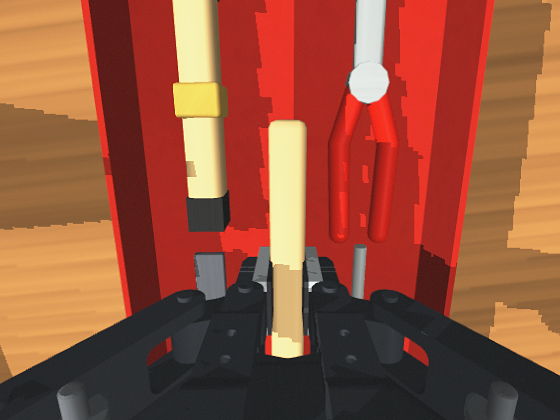

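View pics/s28.png

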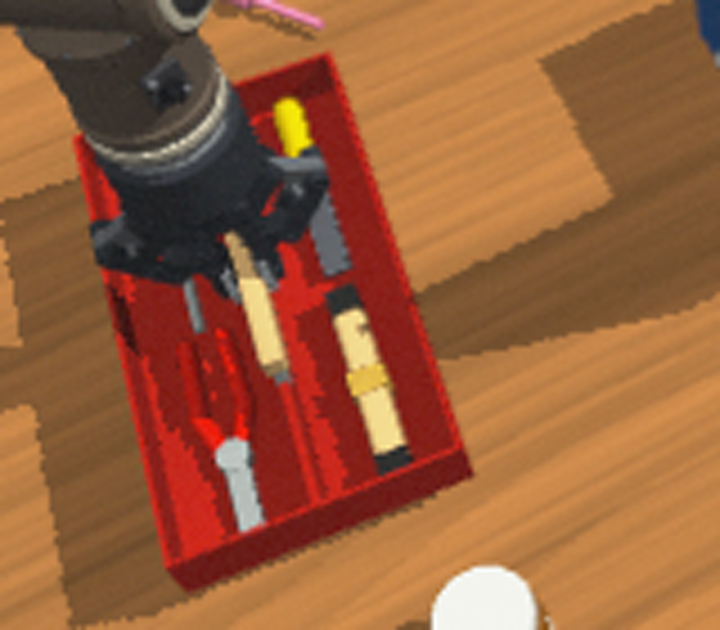

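The tray came up level, load 8.3 N. I'll raise it gently and turn it by 1.66 rad to match the toolbox.

```bash
python3 -m inch '[[0,0,0,-10,0,0,0],[0,0,0,-20,0,0,0],[0,0,0,-20,0,0,0],[0,0,0,-20,0,0,0],[0,0,0,-20,0,0,0]]' 110
python3 -m inch '[[0,0,0,-15,0,0,0],[0,0,0,-6,0,0,0],[0,0,0,0,0,0,-0.03],[0,0,0,0,0,0,-0.05],[0,0,0,0,0,0,-0.08]]'
python3 -m inch '[[0,0,0,0,0,0,-0.08],[0,0,0,0,0,0,-0.08],[0,0,0,0,0,0,-0.08],[0,0,0,0,0,0,-0.08],[0,0,0,0,0,0,-0.08]]'
python3 -m inch '[[0,0,0,0,0,0,-0.08],[0,0,0,0,0,0,-0.08],[0,0,0,0,0,0,-0.08],[0,0,0,0,0,0,-0.08],[0,0,0,0,0,0,-0.08]]'
python3 -m inch '[[0,0,0,0,0,0,-0.08],[0,0,0,0,0,0,-0.08],[0,0,0,0,0,0,-0.08],[0,0,0,0,0,0,-0.08],[0,0,0,0,0,0,-0.08]]'
python3 -m inch '[[0,0,0,0,0,0,-0.08],[0,0,0,0,0,0,-0.08],[0,0,0,0,0,0,-0.08],[0,0,0,0,0,0,-0.04],[0,0,0,0,0,0,-0.02]]'
python3 -c "
from h import *
st();goal(532,188,160,1.55);shot('wrist','w29');shot('scene','s29')
C,im=shot('top','t29')"
```

```text
time: 33.5
eef_pos: [0.5053, -0.3014, 0.139]
tool_rot: [-3.137, 0.174, 0.0]
force: [-0.3, 0.1, -8.7]
grip_width: 0.0117
time: 34.0
eef_pos: [0.5045, -0.3008, 0.1573]
tool_rot: [-3.139, -0.083, 0.004]
force: [0.2, -0.1, -7.4]
grip_width: 0.0117
time: 34.5
eef_pos: [0.5044, -0.3008, 0.157]
tool_rot: [-3.059, -0.705, 0.004]
force: [0.1, 0.2, -7.7]
grip_width: 0.0117
time: 35.0
eef_pos: [0.5044, -0.3007, 0.157]
tool_rot: [-2.857, -1.299, 0.003]
force: [0.4, 0.1, -7.9]
grip_width: 0.0118
time: 35.5
eef_pos: [0.5043, -0.3007, 0.157]
tool_rot: [-2.542, -1.84, 0.002]
force: [0.6, -0.4, -7.4]
grip_width: 0.0119
time: 36.0
eef_pos: [0.5044, -0.3008, 0.1571]
tool_rot: [-2.241, -2.197, 0.001]
force: [-0.5, 0.2, -7.9]
grip_width: 0.0121
t36.00 pos [ 504.4 -300.8  157.1] yaw 1.551 z [-0.003  0.002 -1.   ] F [-0.5  0.2 -7.9] g 12.1 q [-0.61  0.3   1.77 -0.    1.07 -0.59]
turn [-0.0031 -0.0021  0.0008] | shift after turn [489.2  17.4  -2.9] | shift before [489.2  17.8  -1.9]
```

View pics/s29.png

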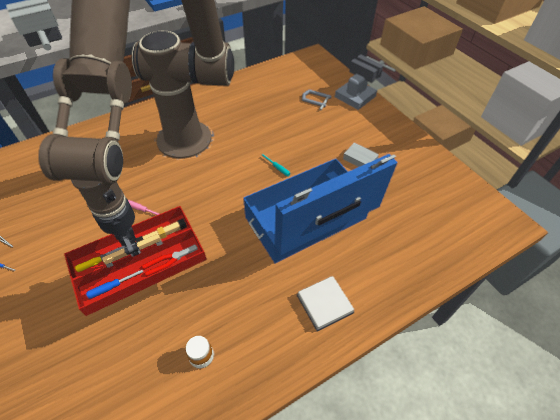

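View pics/w29.png

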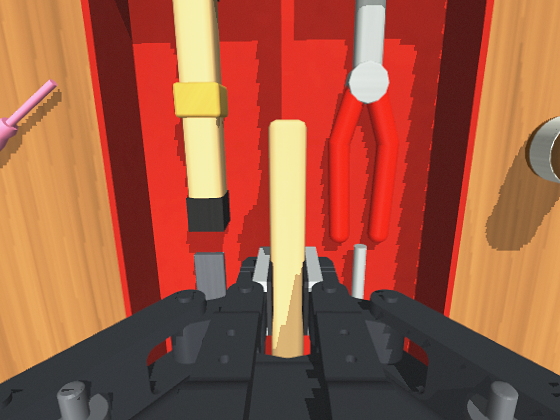

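```bash
python3 -c "
from h import *
T=cam('top');S=cam('scene')
for a in (1.4,1.5,1.57,1.65):
  for y in (188-165,188+165):
    for off in (0,34):
      x=627-190*np.cos(a)+off*np.sin(a);z=100+190*np.sin(a)+off*np.cos(a)
      P=[x/1e3,y/1e3,z/1e3];print(a,y,off,np.round(P,3),proj(T,P),proj(S,P))"
python3 -c "
import cv2;im=cv2.imread('pics/top0.png');cv2.imwrite('pics/lid.png',cv2.resize(im[90:250,150:330],None,fx=4,fy=4,interpolation=cv2.INTER_CUBIC))"
```

```text
1.4 23 0 [0.595 0.023 0.287] [[313.98874537 154.25535169]] [[266.80644864 192.97339403]]
1.4 23 34 [0.628 0.023 0.293] [[313.78179506 137.8202291 ]] [[274.02409868 201.06626474]]
1.4 353 0 [0.595 0.353 0.287] [[154.59367646 156.53823909]] [[376.85195537 143.24725345]]
1.4 353 34 [0.628 0.353 0.293] [[154.14898308 140.00547223]] [[385.77935514 149.40234303]]
1.5 23 0 [0.614 0.023 0.29 ] [[313.83309803 145.13433586]] [[270.82963469 197.74107855]]
1.5 23 34 [0.647 0.023 0.292] [[313.48386718 128.97749341]] [[278.33216155 207.09711136]]
1.5 353 0 [0.614 0.353 0.29 ] [[154.46047221 147.36089625]] [[381.74635655 146.95233587]]
1.5 353 34 [0.647 0.353 0.292] [[154.42949568 131.1005756 ]] [[390.68635613 154.32627968]]
1.57 23 0 [0.627 0.023 0.29 ] [[313.67719771 138.85745282]] [[273.7315204  201.48475713]]
1.57 23 34 [0.661 0.023 0.29 ] [[313.23232753 123.04522377]] [[281.37156616 211.66588466]]
1.57 353 0 [0.627 0.353 0.29 ] [[154.50473407 141.0427064 ]] [[385.16654066 149.94002881]]
1.57 353 34 [0.661 0.353 0.29 ] [[154.76162536 125.124232  ]] [[394.03791626 158.12485374]]
1.65 23 0 [0.642 0.023 0.289] [[313.45360843 131.86277861]] [[277.10566986 206.14497196]]
1.65 23 34 [0.676 0.023 0.287] [[312.90482821 116.58810376]] [[284.83543642 217.19407273]]
1.65 353 0 [0.642 0.353 0.289] [[154.69297197 133.9995534 ]] [[389.03365377 153.73165698]]
1.65 353 34 [0.676 0.353 0.287] [[155.27272781 118.61679425]] [[397.74615146 162.78703171]]
```

View pics/lid.png

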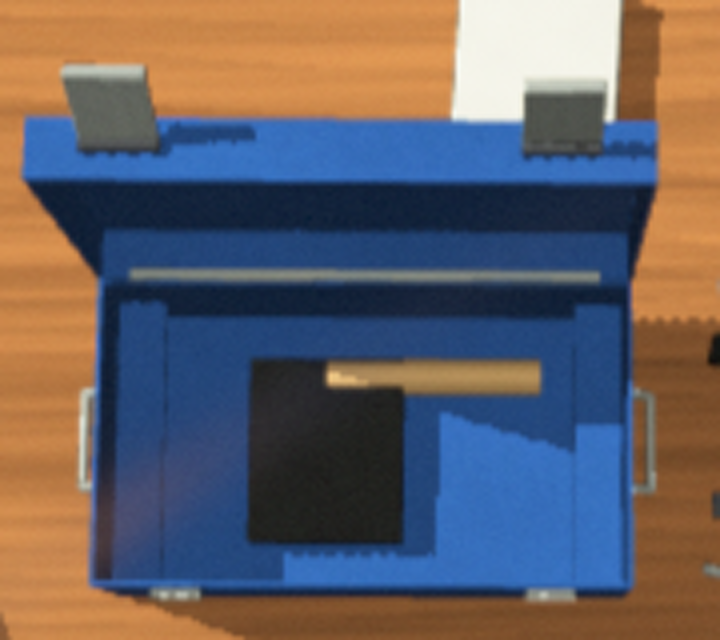

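Lid angle measures about 1.61 rad, leaning back clear. I'm carrying the tray over the box at 25 mm per row.

```bash
python3 -m inch '[[0,8,0,0,0,0,0],[0,18,0,0,0,0,0],[0,25,1,0,0,0,0],[0,25,1,0,0,0,0],[0,25,1,0,0,0,0]]' 110
python3 -m inch '[[0,25,1,-1,0,0,0],[0,25,1,-1,0,0,0],[0,25,1,0,0,0,0],[0,25,1,0,0,0,0],[0,25,1,0,0,0,0]]'
python3 -m inch '[[0,25,1,0,0,0,0],[0,25,1,0,0,0,0],[0,25,1,0,0,0,0],[0,25,1,0,0,0,0],[0,25,1,0,0,0,0]]'
python3 -m inch '[[0,25,1,0,0,0,0],[0,25,1,0,0,0,0],[0,25,1,0,0,0,0],[0,25,1,0,0,0,0],[0,20,1,0,0,0,0]]'
python3 -m inch '[[0,14,0,0,0,0,0],[0,8,0,0,0,0,0],[0,3,0,0,0,0,0],[0,0,0,0,0,0,0],[0,0,0,0,0,0,0]]'
python3 -c "
from h import *
st();goal(532,188,160,1.55);shot('wrist','w30');shot('scene','s30',(200,110,420,290),3.5)
C,im=shot('top','t30',(140,80,340,270),3.5)"
```

```text
time: 36.65
eef_pos: [0.5104, -0.1981, 0.1589]
tool_rot: [-2.245, -2.196, -0.001]
force: [0.4, 0.5, -8.5]
grip_width: 0.0115
time: 37.15
eef_pos: [0.5179, -0.0732, 0.1611]
tool_rot: [-2.245, -2.197, -0.001]
force: [-0.0, 0.9, -7.2]
grip_width: 0.0116
time: 37.65
eef_pos: [0.5252, 0.0515, 0.1611]
tool_rot: [-2.244, -2.197, -0.001]
force: [0.4, 0.2, -8.5]
grip_width: 0.0116
time: 38.15
eef_pos: [0.5326, 0.1717, 0.1611]
tool_rot: [-2.244, -2.197, -0.001]
force: [0.1, -0.5, -7.9]
grip_width: 0.012
time: 38.65
eef_pos: [0.5343, 0.1931, 0.1608]
tool_rot: [2.246, 2.196, -0.001]
force: [-1.0, -0.3, -8.5]
grip_width: 0.0116
t38.65 pos [534.3 193.1 160.8] yaw 1.548 z [-0.    -0.001 -1.   ] F [-1.  -0.3 -8.5] g 11.6 q [ 0.27  0.26  1.82 -0.    1.07  0.29]
turn [-0.0004  0.0007 -0.0017] | shift after turn [-5.1 -2.2  0.8] | shift before [-5.1 -2.2  0.8]
```

View pics/w30.png

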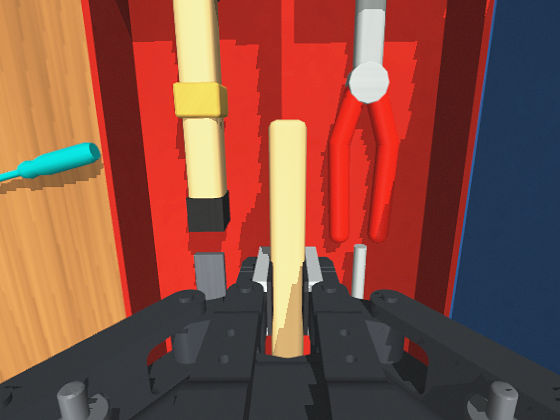

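View pics/t30.png

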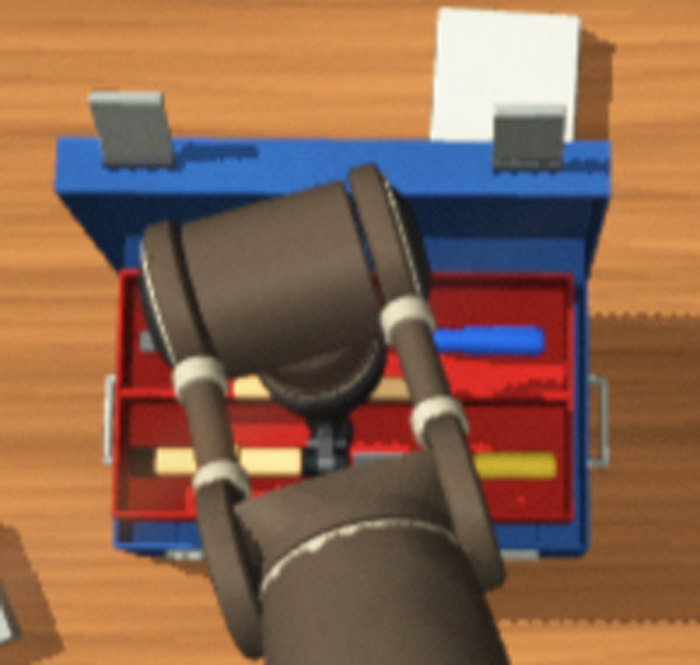

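View pics/s30.png

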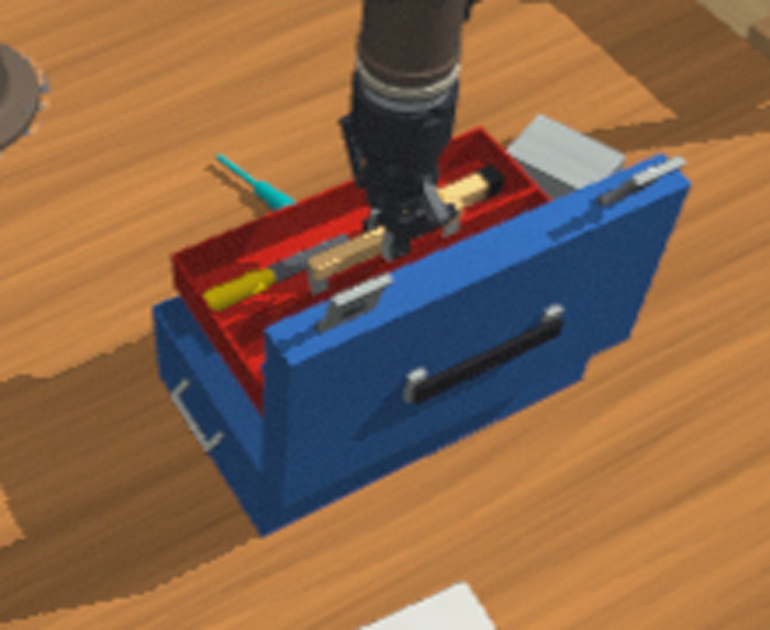

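```bash
python3 -c "
from h import *
C=cam('top')
a=onz(C,np.array([(120,272),(574,272),(573,522),(110,517)])/3.5+[140,80],.1726)*1e3;print(np.round(a),a.mean(0))
b=onz(C,np.array([(114,553),(588,555)])/3.5+[140,80],.1)*1e3;print(np.round(b),b.mean(0))
im=cv2.imread('pics/top0.png')
b=onz(C,np.array([(91,586),(634,592),(632,285),(101,280)])/4+[150,90],.1)*1e3;print(np.round(b),b.mean(0))"
```

```text
[[620. 337. 173.]
 [615.  36. 173.]
 [449.  41. 173.]
 [457. 341. 173.]] [535.04669424 188.65684432 172.6       ]
[[439. 354. 100.]
 [431.  26. 100.]] [435.05820835 190.0457119  100.        ]
[[442. 354. 100.]
 [433.  25. 100.]
 [623.  21. 100.]
 [631. 349. 100.]] [532.47064531 187.26176581 100.        ]
```

Seen from above, the tray centre is at (535,189) and the box centre at (532,187-188), with yaw matched. I shift 3 mm and lower slowly.

```bash
python3 -m inch '[[0,-1,-3,5,0,0,0],[0,0,0,8,0,0,0],[0,0,0,8,0,0,0],[0,0,0,8,0,0,0],[0,0,0,0,0,0,0]]' 110
python3 -m inch '[[0,0,0,8,0,0,0],[0,0,0,8,0,0,0],[0,0,0,4,0,0,0],[0,0,0,0,0,0,0]]' 110
python3 -c "
from h import *
st();shot('wrist','w31');shot('scene','s31',(200,110,420,290),3.5)
C,im=shot('top','t31',(140,80,340,270),3.5)"
```

```text
time: 39.3
eef_pos: [0.5298, 0.1924, 0.1297]
tool_rot: [-2.244, -2.196, 0.006]
force: [-0.4, -0.5, -8.4]
grip_width: 0.0117
time: 39.7
eef_pos: [0.5305, 0.1927, 0.1108]
tool_rot: [-2.245, -2.196, 0.003]
force: [-0.8, -0.6, -7.4]
grip_width: 0.0121
t39.70 pos [530.5 192.7 110.8] yaw 1.549 z [-0.002 -0.001 -1.   ] F [-0.8 -0.6 -7.4] g 12.1 q [ 0.27  0.32  1.86 -0.    0.97  0.29]
```

View pics/t31.png

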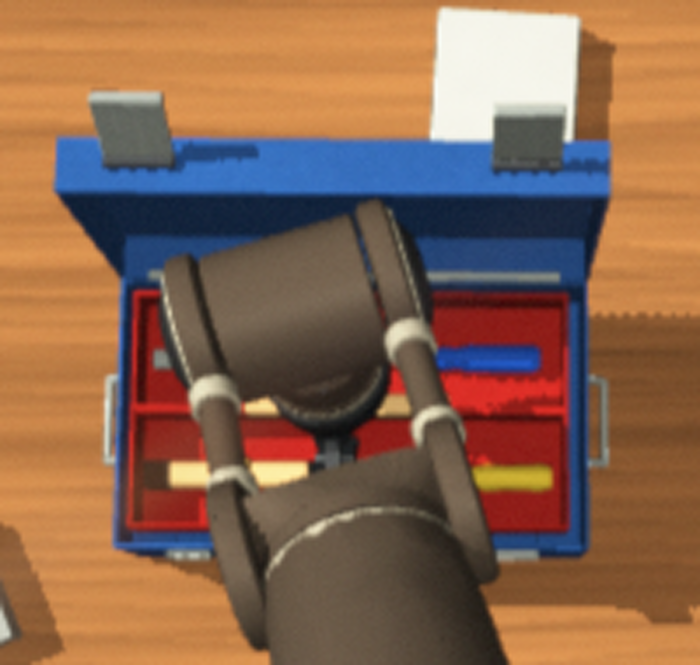

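View pics/s31.png

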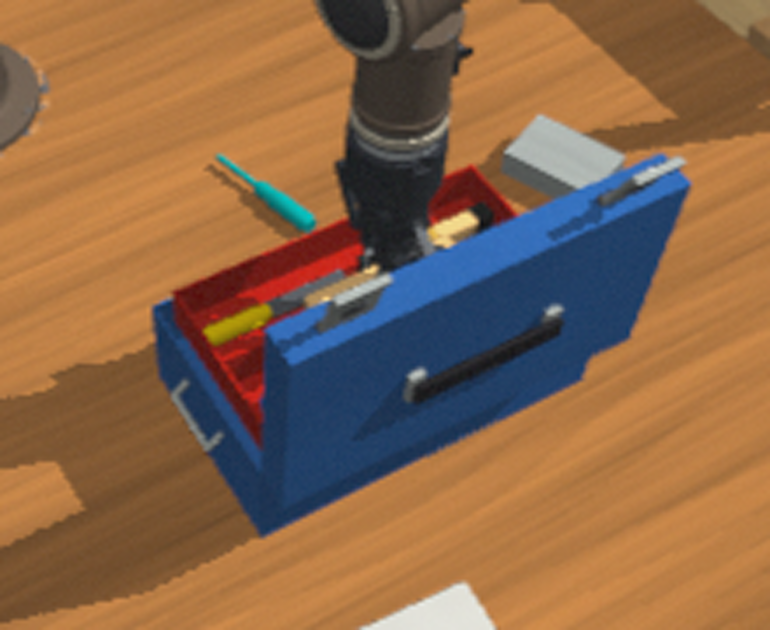

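```bash
python3 -m inch '[[0,0,0,7,0,0,0],[0,-1,0,7,0,0,0],[0,0,0,7,0,0,0],[0,0,0,5,0,0,0],[0,0,0,0,0,0,0]]' 110
python3 -m inch '[[0,0,0,3,0,0,0],[0,0,0,3,0,0,0],[0,0,0,0,0,0,0]]' 110
python3 -m inch '[[0,0,0,2,0,0,0],[0,0,0,0,0,0,0]]' 110
python3 -c "
from h import *
st()"
```

```text
time: 40.35
eef_pos: [0.5302, 0.1916, 0.0845]
tool_rot: [-2.245, -2.196, 0.004]
force: [-0.5, -0.4, -8.3]
grip_width: 0.0114
time: 40.65
eef_pos: [0.5312, 0.1919, 0.0796]
tool_rot: [-2.245, -2.197, 0.001]
force: [-0.8, -0.4, -7.5]
grip_width: 0.0117
time: 40.85
eef_pos: [0.5314, 0.1919, 0.0779]
tool_rot: [-2.246, -2.197, 0.0]
force: [-0.4, 0.2, -7.8]
grip_width: 0.0116
t40.85 pos [531.4 191.9  77.9] yaw 1.549 z [-0. -0. -1.] F [-0.4  0.2 -7.8] g 11.6 q [ 0.27  0.36  1.87 -0.    0.91  0.29]
```

```bash
python3 -m inch '[[0,0,0,2,0,0,0],[0,0,0,0,0,0,0]]' 110
python3 -m inch '[[0,0,0,2,0,0,0],[0,0,0,0,0,0,0]]' 110
python3 -c "
from h import *
st()"
```

```text
time: 41.05
eef_pos: [0.5313, 0.1919, 0.0758]
tool_rot: [-2.245, -2.197, 0.0]
force: [0.3, -0.8, -7.9]
grip_width: 0.0113
time: 41.25
eef_pos: [0.5312, 0.1919, 0.0737]
tool_rot: [-2.245, -2.197, 0.001]
force: [-0.6, -0.0, -8.6]
grip_width: 0.0119
t41.25 pos [531.2 191.9  73.7] yaw 1.549 z [-0.001 -0.    -1.   ] F [-0.6 -0.  -8.6] g 11.9 q [0.27 0.37 1.87 0.   0.9  0.29]
```

```bash
python3 -m inch '[[0,0,0,1.5,0,0,0],[0,0,0,0,0,0,0]]' 110
python3 -m inch '[[0,0,0,1.5,0,0,0],[0,0,0,0,0,0,0]]' 110
python3 -c "
from h import *
st()"
```

```text
time: 41.45
eef_pos: [0.5315, 0.192, 0.0732]
tool_rot: [-2.245, -2.197, 0.0]
force: [-1.8, -0.4, -1.2]
grip_width: 0.0117
time: 41.65
eef_pos: [0.5315, 0.192, 0.0732]
tool_rot: [-2.245, -2.197, 0.001]
force: [-6.9, -2.9, 7.8]
grip_width: 0.012
t41.65 pos [531.5 192.   73.2] yaw 1.549 z [-0.001 -0.    -1.   ] F [-6.9 -2.9  7.8] g 12.0 q [ 0.27  0.37  1.87 -0.    0.9   0.29]
```

Contact came at TCP 73.2 mm, exactly ledge height (45 + 28.2), and the load has transferred. I release and rise.

```bash
python3 -m inch '[[0,0,0,-1.5,0,0,0],[0,0,0,0,0,0,0],[16,0,0,0,0,0,0],[30,0,0,0,0,0,0],[34,0,0,0,0,0,0]]' 60
python3 -m inch '[[34,0,0,-20,0,0,0],[34,0,0,-40,0,0,0],[34,0,0,-40,0,0,0],[34,0,0,-40,0,0,0],[34,0,0,-40,0,0,0]]'
python3 -m inch '[[34,-25,-45,-30,0,0,0],[34,-25,-45,-30,0,0,0],[34,0,0,0,0,0,0]]'
python3 -c "
from h import *
st();shot('wrist','w32');shot('scene','s32',(200,110,420,290),3.5)
C,im=shot('top','t32',(140,80,340,270),3.5)"
```

```text
time: 42.15
eef_pos: [0.5328, 0.1923, 0.0732]
tool_rot: [2.245, 2.196, 0.004]
force: [-0.3, -0.5, 0.4]
grip_width: 0.0337
time: 42.65
eef_pos: [0.5318, 0.192, 0.2545]
tool_rot: [2.245, 2.196, 0.002]
force: [0.5, -0.2, 0.1]
grip_width: 0.0339
time: 42.95
eef_pos: [0.4543, 0.1508, 0.3077]
tool_rot: [2.243, 2.193, 0.01]
force: [0.4, 0.8, -0.2]
grip_width: 0.0341
t42.95 pos [454.3 150.8 307.7] yaw 1.548 z [ 0.008  0.001 -1.   ] F [ 0.4  0.8 -0.2] g 34.1 q [ 0.23 -0.06  1.86 -0.    1.34  0.25]
```

View pics/w32.png

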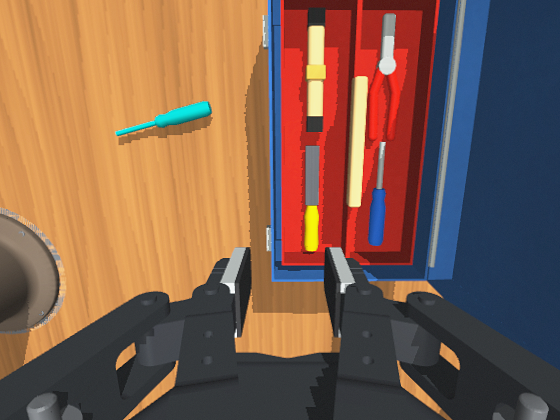

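View pics/s32.png

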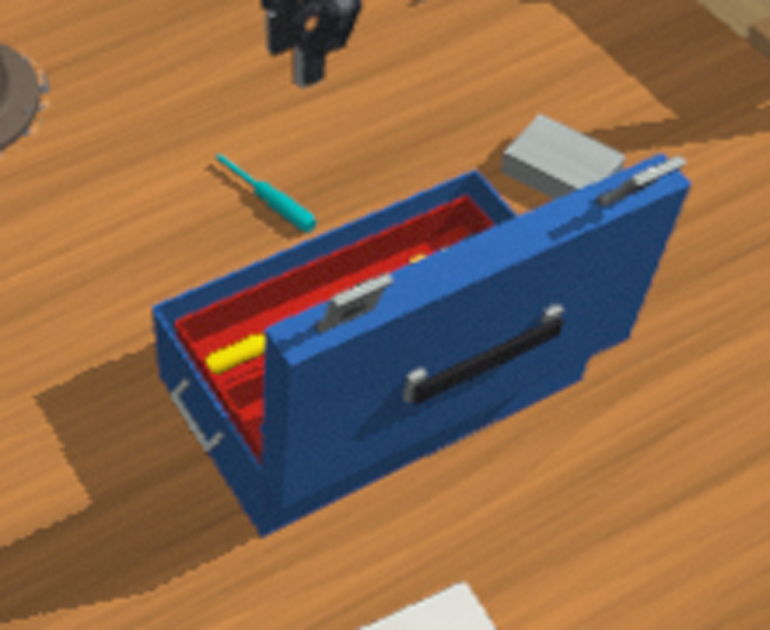

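The tray sits flat inside with all four tools. Next is the lid: fingers shut, over the lid's middle and down behind it.

```bash
python3 -m inch '[[0,0,0,-35,0,0,0],[0,10,40,0,0,0,0],[0,10,45,0,0,0,0],[0,10,45,0,0,0,0],[0,7,45,0,0,0,0]]' 60
python3 -m inch '[[0,0,45,0,0,0,0],[0,0,38,0,0,0,0],[0,0,0,0,0,0,0]]'
python3 -c "
from h import *
st();goal(715,188,240,1.55);shot('scene','s33',(150,20,430,300),2.5)"
```

```text
time: 43.6
eef_pos: [0.6331, 0.1859, 0.335]
tool_rot: [-2.244, -2.197, 0.003]
force: [-1.1, 0.2, 0.1]
grip_width: -0.0003
time: 43.9
eef_pos: [0.7178, 0.1825, 0.3302]
tool_rot: [-2.245, -2.194, 0.008]
force: [-1.2, -0.1, -0.5]
grip_width: 0.0
t43.90 pos [717.8 182.5 330.2] yaw 1.548 z [-0.005 -0.002 -1.   ] F [-1.2 -0.1 -0.5] g 0.0 q [ 0.19  0.47  1.18 -0.    1.49  0.21]
turn [-0.0052  0.0017 -0.0025] | shift after turn [ 5.4 -2.9 90.2] | shift before [ 5.6 -2.4 90.2]
```

View pics/s33.png

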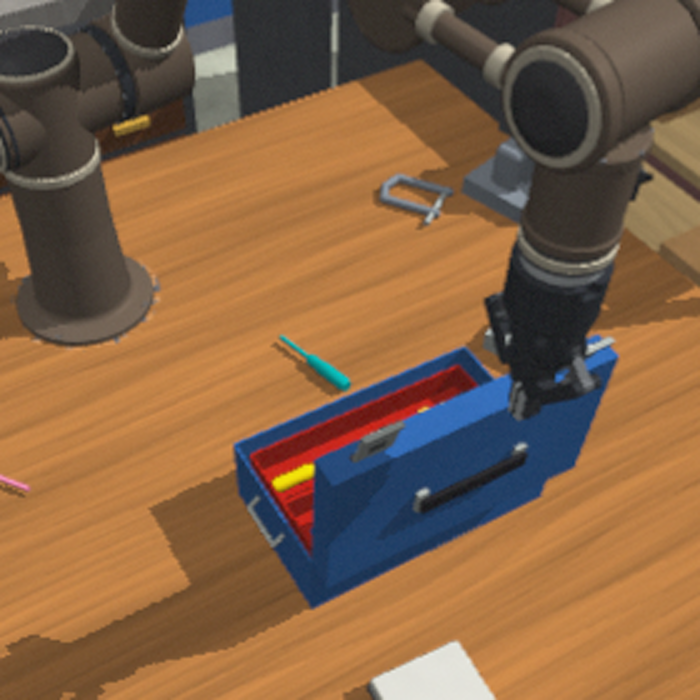

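```bash
python3 -m inch '[[0,2,0,30,0,0,0],[0,1,0,30,0,0,0],[0,0,0,20,0,0,0],[0,0,0,8,0,0,0],[0,0,0,0,0,0,0]]'
python3 -m inch '[[0,0,-10,0,0,0,0],[0,0,-8,0,0,0,0],[0,0,-6,0,0,0,0],[0,0,0,0,0,0,0]]'
python3 -c "
from h import *
st();shot('scene','s34',(150,20,430,300),2.5);shot('wrist','w34')"
```

```text
time: 44.45
eef_pos: [0.7122, 0.1862, 0.2474]
tool_rot: [-2.243, -2.196, 0.005]
force: [0.0, -1.1, 0.6]
grip_width: -0.0001
time: 44.85
eef_pos: [0.6893, 0.1869, 0.2514]
tool_rot: [2.245, 2.197, 0.002]
force: [1.1, 0.8, 0.5]
grip_width: -0.0001
t44.85 pos [689.3 186.9 251.4] yaw 1.549 z [ 0.002  0.001 -1.   ] F [1.1 0.8 0.5] g -0.1 q [0.2  0.45 1.36 0.   1.32 0.23]
```

View pics/s34.png

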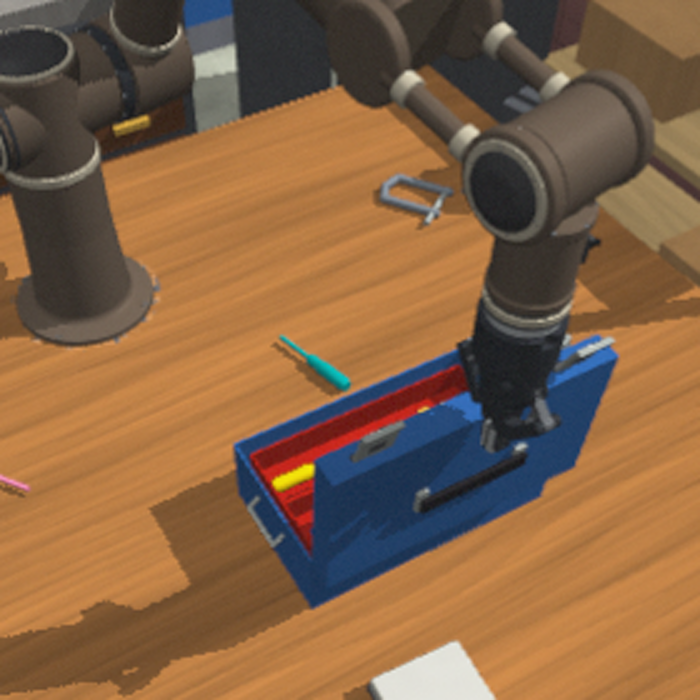

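View pics/w34.png

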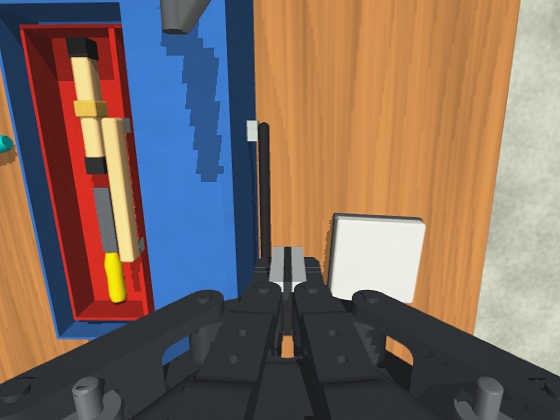

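```bash
python3 -m inch '[[0,0,-8,1,0,0,0],[0,0,-8,1,0,0,0],[0,0,-8,1,0,0,0],[0,0,-8,0,0,0,0],[0,0,-8,0,0,0,0]]'
python3 -m inch '[[0,0,-8,0,0,0,0],[0,0,-8,0,0,0,0],[0,0,-8,1,0,0,0],[0,0,-8,1,0,0,0],[0,0,0,0,0,0,0]]'
python3 -c "
from h import *
st();shot('scene','s35',(150,20,430,300),2.5);shot('top','t35',(140,80,340,270),3.5)"
```

```text
time: 45.45
eef_pos: [0.6539, 0.1875, 0.2506]
tool_rot: [2.241, 2.191, 0.015]
force: [5.2, -0.4, 6.3]
grip_width: 0.0001
time: 45.95
eef_pos: [0.6196, 0.1884, 0.2477]
tool_rot: [2.243, 2.194, 0.009]
force: [3.5, -0.2, 3.8]
grip_width: 0.0005
t45.95 pos [619.6 188.4 247.7] yaw 1.549 z [ 0.007  0.001 -1.   ] F [ 3.5 -0.2  3.8] g 0.5 q [ 0.23  0.32  1.55 -0.    1.26  0.25]
```

View pics/s35.png

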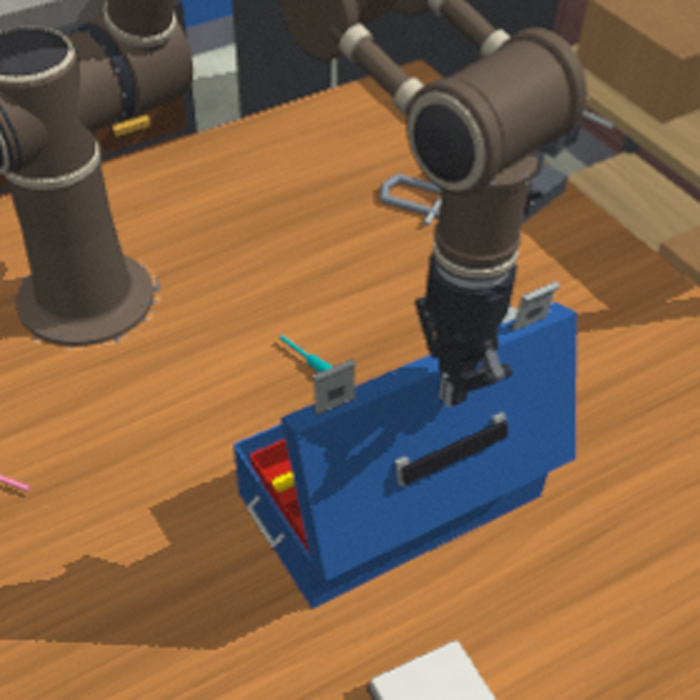

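```bash
python3 -m inch '[[0,0,-7,2,0,0,0],[0,0,-7,2,0,0,0],[0,0,-7,2,0,0,0],[0,0,-7,2,0,0,0],[0,0,-7,2,0,0,0]]'
python3 -m inch '[[0,0,-6,3,0,0,0],[0,0,-6,3,0,0,0],[0,0,-6,3,0,0,0],[0,0,-6,3,0,0,0],[0,0,-6,3,0,0,0]]'
python3 -m inch '[[0,0,-5,4,0,0,0],[0,0,-5,4,0,0,0],[0,0,-5,4,0,0,0],[0,0,-5,4,0,0,0],[0,0,-5,4,0,0,0]]'
python3 -c "
from h import *
st();shot('scene','s36',(150,20,430,300),2.5)"
```

```text
time: 46.55
eef_pos: [0.5842, 0.1891, 0.2362]
tool_rot: [2.244, 2.195, 0.005]
force: [3.2, -0.5, 4.2]
grip_width: 0.0002
time: 47.05
eef_pos: [0.5534, 0.1897, 0.2205]
tool_rot: [2.245, 2.196, 0.003]
force: [2.6, -0.1, 3.4]
grip_width: -0.0001
time: 47.55
eef_pos: [0.5272, 0.1902, 0.1995]
tool_rot: [-2.245, -2.196, 0.001]
force: [0.9, 0.1, 3.0]
grip_width: 0.0002
t47.55 pos [527.2 190.2 199.5] yaw 1.549 z [-0.001  0.    -1.   ] F [0.9 0.1 3. ] g 0.2 q [0.27 0.2  1.8  0.   1.14 0.29]
```

View pics/s36.png

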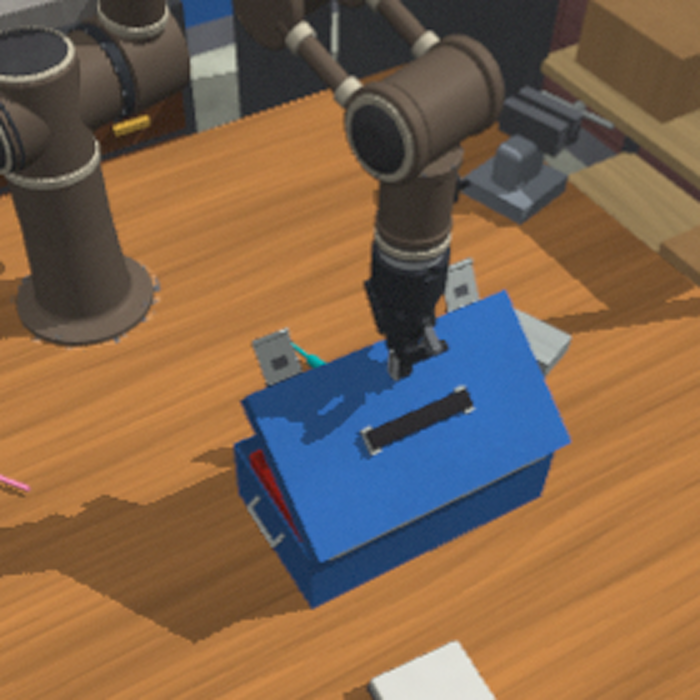

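The lid is following smoothly with forces of only about 3 N. I keep along the arc and slow towards the end.

```bash
python3 -m inch '[[0,0,-4,4.5,0,0,0],[0,0,-4,5,0,0,0],[0,0,-4,5,0,0,0],[0,0,-4,5,0,0,0],[0,0,-4,5,0,0,0]]'
python3 -m inch '[[0,0,-3,5,0,0,0],[0,0,-3,5,0,0,0],[0,0,-3,5,0,0,0],[0,0,-3,5,0,0,0],[0,0,-3,5,0,0,0]]'
python3 -m inch '[[0,0,-1,3,0,0,0],[0,0,-1,3,0,0,0],[0,0,-1,3,0,0,0],[0,0,-1,3,0,0,0],[0,0,0,0,0,0,0]]'
python3 -c "
from h import *
st();shot('scene','s37',(150,20,430,300),2.5)"
```

```text
time: 48.1
eef_pos: [0.5071, 0.1905, 0.1745]
tool_rot: [-2.245, -2.197, 0.001]
force: [-0.1, 0.4, 2.9]
grip_width: -0.0003
time: 48.6
eef_pos: [0.493, 0.1907, 0.1498]
tool_rot: [2.245, 2.197, 0.001]
force: [-0.0, 0.2, 2.4]
grip_width: -0.0001
time: 49.1
eef_pos: [0.4885, 0.1908, 0.1376]
tool_rot: [-2.245, -2.197, 0.001]
force: [0.4, 0.1, -0.1]
grip_width: -0.0001
t49.10 pos [488.5 190.8 137.6] yaw 1.549 z [-0.001 -0.    -1.   ] F [ 0.4  0.1 -0.1] g -0.1 q [ 0.29  0.21  1.93 -0.    1.    0.31]
```

View pics/s37.png

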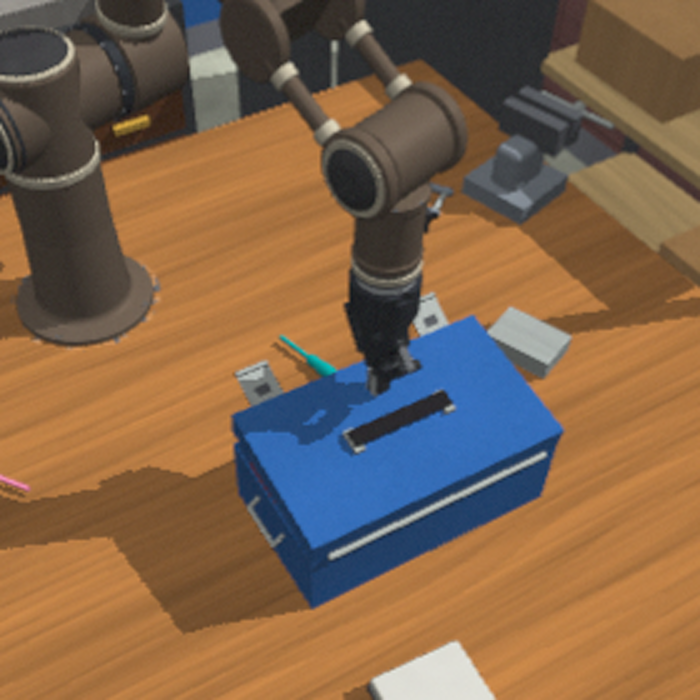

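```bash
python3 -m inch '[[0,0,0,3,0,0,0],[0,0,0,3,0,0,0],[0,0,0,3,0,0,0],[0,0,0,2,0,0,0]]'
python3 -m inch '[[0,0,0,3,0,0,0],[0,0,0,3,0,0,0],[0,0,0,0,0,0,0]]'
python3 -c "
from h import *
st()"
```

```text
time: 49.55
eef_pos: [0.4885, 0.1909, 0.1269]
tool_rot: [-2.245, -2.197, 0.001]
force: [-1.1, -0.8, 2.2]
grip_width: -0.0
time: 49.85
eef_pos: [0.4888, 0.1908, 0.1206]
tool_rot: [2.245, 2.197, -0.0]
force: [-0.7, -0.8, 0.1]
grip_width: 0.0004
t49.85 pos [488.8 190.8 120.6] yaw 1.549 z [ 0. -0. -1.] F [-0.7 -0.8  0.1] g 0.4 q [ 0.29  0.23  1.94 -0.    0.97  0.31]
```

```bash
python3 -m inch '[[0,0,0,2,0,0,0],[0,0,0,2,0,0,0],[0,0,0,0,0,0,0]]'
python3 -m inch '[[0,0,0,2,0,0,0],[0,0,0,0,0,0,0]]'
python3 -c "
from h import *
st();shot('scene','s38',(150,20,430,300),2.5)"
```

```text
time: 50.15
eef_pos: [0.4888, 0.1909, 0.118]
tool_rot: [-2.245, -2.197, 0.001]
force: [-3.5, -0.5, 6.5]
grip_width: 0.0004
time: 50.35
eef_pos: [0.4889, 0.1909, 0.118]
tool_rot: [-2.245, -2.197, 0.002]
force: [-7.0, -1.6, 16.1]
grip_width: 0.0001
t50.35 pos [488.9 190.9 118. ] yaw 1.549 z [-0.001 -0.    -1.   ] F [-7.  -1.6 16.1] g 0.1 q [ 0.29  0.24  1.94 -0.    0.96  0.31]
```

View pics/s38.png

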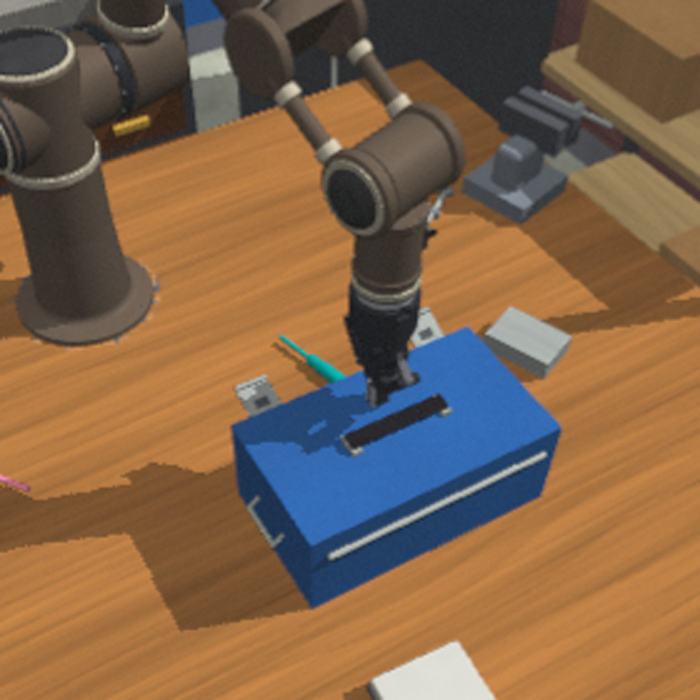

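The lid is fully down: the stop was felt at TCP 118 mm, i.e. tip 134 mm, with 16 N. I lift off and look at the latches.

```bash
python3 -m inch '[[0,0,0,-20,0,0,0],[0,0,0,-40,0,0,0],[0,0,-40,-40,0,0,0],[0,0,-40,-20,0,0,0],[0,0,0,0,0,0,0]]'
python3 -c "
from h import *
st();shot('wrist','w39');shot('scene','s39',(200,110,400,290),3.5);shot('top','t39',(140,100,340,290),3.5)"
```

```text
time: 50.9
eef_pos: [0.4122, 0.1932, 0.2336]
tool_rot: [2.243, 2.198, 0.007]
force: [1.0, -0.2, 0.6]
grip_width: -0.0001
t50.90 pos [412.2 193.2 233.6] yaw 1.550 z [ 0.004  0.002 -1.   ] F [ 1.  -0.2  0.6] g -0.1 q [ 0.34 -0.05  2.    0.    1.19  0.36]
```

View pics/t39.png

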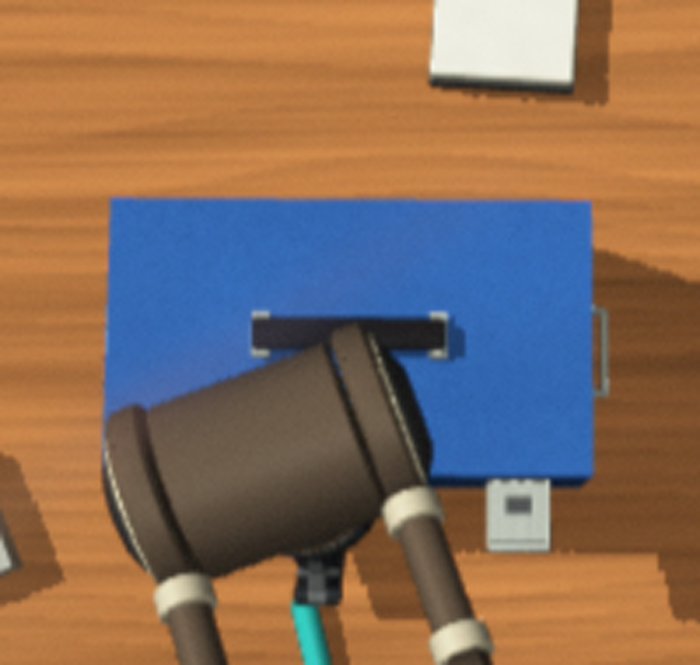

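View pics/s39.png

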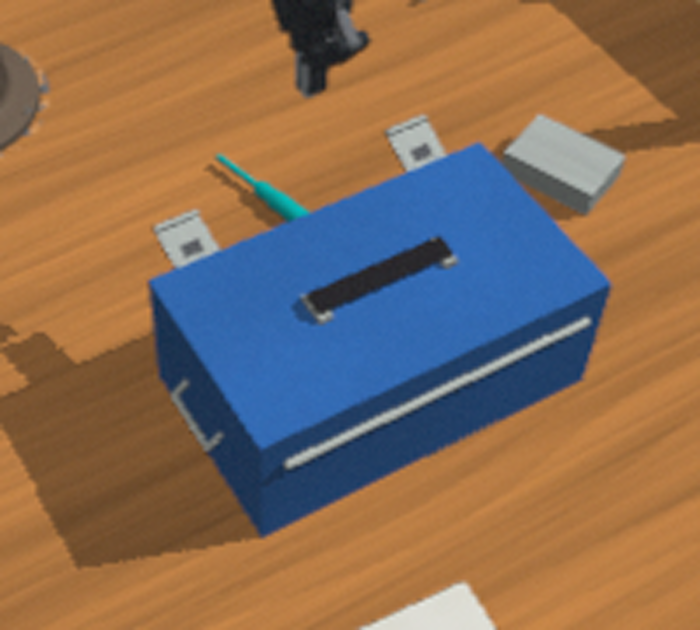

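View pics/w39.png

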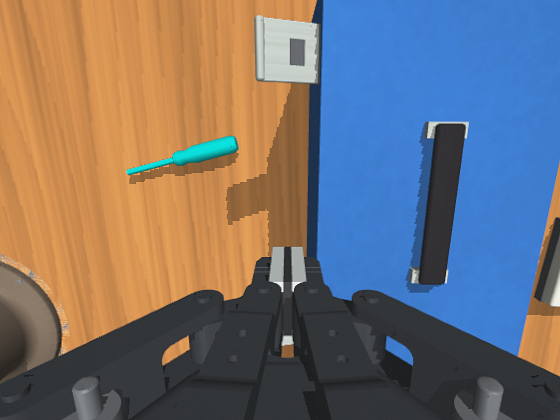

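```bash
python3 -c "
from h import *
T=cam('top');W=cam('wrist')
print('right hinge side/ tip side',np.round(onz(T,np.array([(487,481),(550,481),(549,551),(487,551)])/3.5+[140,100],.120)*1e3))
print('left',np.round(onz(W,[(318,25),(317,83),(258,80),(256,15)],.120)*1e3))
print('lid front edge T',np.round(onz(T,np.array([(592,476),(440,476)])/3.5+[140,100],.134)*1e3),'W',np.round(onz(W,[(323,10),(313,200)],.134)*1e3))"
```

```text
right hinge side/ tip side [[434.  96. 120.]
 [433.  53. 120.]
 [386.  55. 120.]
 [387.  97. 120.]]
left [[439. 325. 120.]
 [439. 285. 120.]
 [393. 288. 120.]
 [394. 333. 120.]]
lid front edge T [[435.  26. 134.]
 [437. 128. 134.]] W [[441. 331. 134.]
 [434. 196. 134.]]
```

Right latch: y 75, x from 386 to 433. Left latch: y 306, x from 393 to 438. I move over the left one with the gripper turned to yaw 0 and tilted, so the knuckles stay clear of the lid.

```bash
python3 -m inch '[[0,38,-3,0,0,0,0],[0,38,-3,0,0,0,0],[0,37,0,0,0,0,0],[0,0,0,0,0,0,0.143],[0,0,0,0,0,0,0.143]]'
python3 -m inch '[[0,0,0,0,0,0,0.143],[0,0,0,0,0,0,0.143],[0,0,0,0,0,0,0.143],[0,0,0,0,0,0,0.143],[0,0,0,0,0,0,0.143]]'
python3 -m inch '[[0,0,0,0,0,0,0.143],[0,0,0,0,0,0,0.143],[0,0,0,0,0,0,0.143],[0,0,0,0,0,0,0.143],[0,0,0,0,0,0,0]]'
python3 -m inch '[[0,0,0,0,0,0.14,0],[0,0,0,0,0,0.14,0],[0,0,0,0,0,0,0]]'
python3 -c "
from h import *
st();shot('wrist','w40');shot('scene','s40',(200,60,420,290),3)"
```

```text
time: 51.55
eef_pos: [0.4105, 0.3066, 0.2285]
tool_rot: [2.54, 1.849, -0.004]
force: [-0.5, -1.0, 0.3]
grip_width: 0.0001
time: 52.05
eef_pos: [0.4107, 0.3054, 0.2286]
tool_rot: [3.026, 0.84, -0.004]
force: [-0.2, 0.4, 0.1]
grip_width: 0.0002
time: 52.55
eef_pos: [0.4105, 0.3054, 0.2288]
tool_rot: [3.14, -0.039, -0.003]
force: [0.4, -0.3, 0.3]
grip_width: -0.0002
time: 52.85
eef_pos: [0.406, 0.3042, 0.227]
tool_rot: [3.104, -0.028, 0.43]
force: [-1.2, -0.4, -0.4]
grip_width: -0.0005
t52.85 pos [406.  304.2 227. ] yaw -0.017 z [ 0.272 -0.01  -0.962] F [-1.2 -0.4 -0.4] g -0.5 q [ 0.67 -0.06  2.05 -0.22  0.95  2.37]
```

View pics/w40.png

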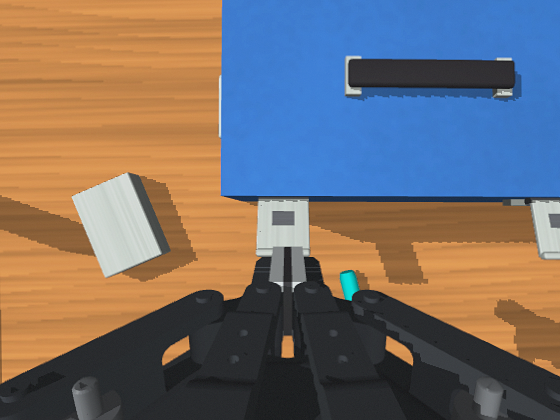

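View pics/s40.png

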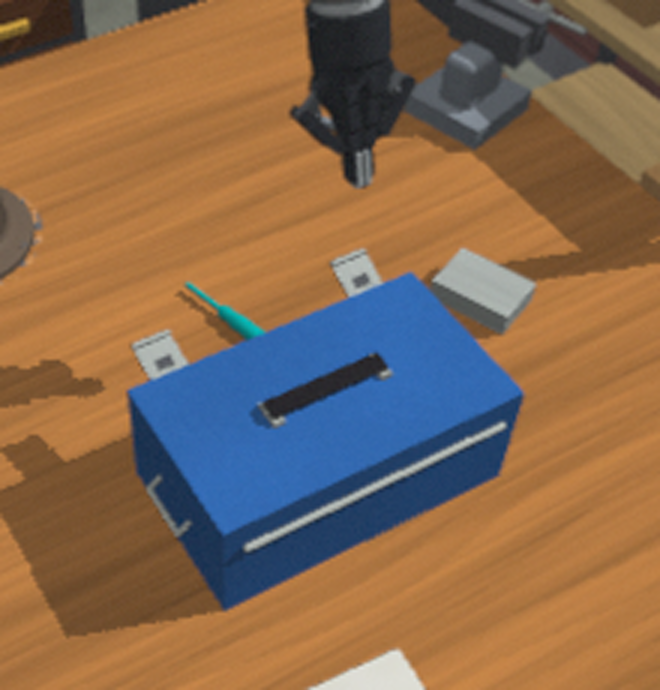

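```bash
python3 -m inch '[[0,-8,1,32,0,0,0],[0,-8,0,32,0,0,0],[0,-8,0,32,0,0,0],[0,0,0,0,0,0,0]]'
python3 -c "
from h import *
st()"
python3 -m inch '[[0,-2.5,0,9.6,0,0,0],[0,-2.5,0,9.6,0,0,0],[0,-2.5,0,9.6,0,0,0],[0,-2.5,0,9.6,0,0,0],[0,0,0,0,0,0,0]]'
python3 -c "
from h import *
st();shot('wrist','w41');shot('scene','s41',(200,60,420,290),3)"
```

```text
time: 53.35
eef_pos: [0.4122, 0.3024, 0.1274]
tool_rot: [3.103, -0.037, 0.425]
force: [0.1, -0.9, 0.0]
grip_width: 0.0
t53.35 pos [412.2 302.4 127.4] yaw -0.023 z [ 0.269 -0.012 -0.963] F [ 0.1 -0.9  0. ] g 0.0 q [ 0.66  0.09  2.12 -0.26  0.73  2.44]
time: 53.85
eef_pos: [0.4139, 0.3041, 0.0911]
tool_rot: [3.106, -0.037, 0.436]
force: [-0.3, 0.3, -0.2]
grip_width: 0.0004
t53.85 pos [413.9 304.1  91.1] yaw -0.024 z [ 0.275 -0.008 -0.961] F [-0.3  0.3 -0.2] g 0.4 q [ 0.66  0.16  2.15 -0.3   0.64  2.48]
```

View pics/w41.png

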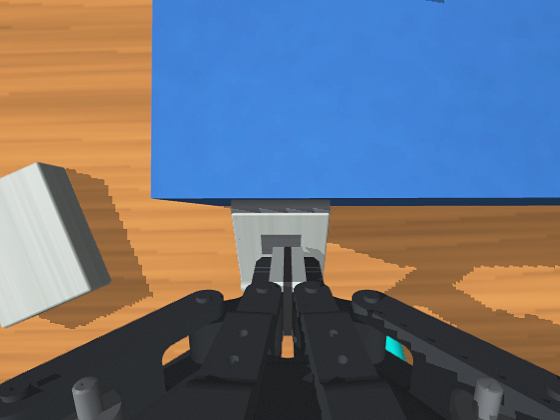

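View pics/s41.png

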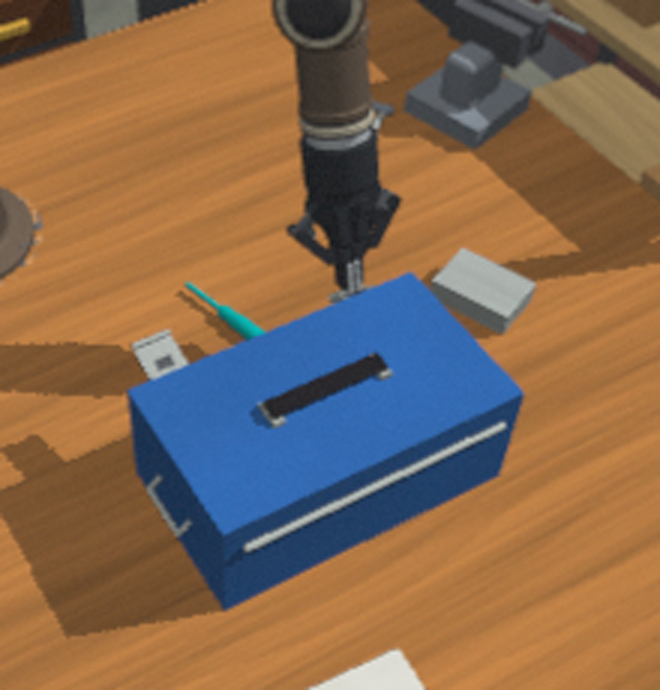

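```bash
python3 -m inch '[[0,-3,0,9.6,0,0,0],[0,-3,0,9.6,0,0,0],[0,0,0,0,0,0,0]]'
python3 -m inch '[[0,3.8,0,1.1,0,0,0],[0,3.8,0,1.1,0,0,0],[0,0,0,0,0,0,0]]'
python3 -c "
from h import *
st()"
python3 -m inch '[[0,2.9,0,0.8,0,0,0],[0,0,0,0,0,0,0]]'
python3 -c "
from h import *
st();shot('wrist','w42')"
```

```text
time: 54.25
eef_pos: [0.4124, 0.3034, 0.0699]
tool_rot: [3.105, -0.037, 0.432]
force: [-0.6, 0.1, -0.2]
grip_width: -0.0003
time: 54.55
eef_pos: [0.4216, 0.3038, 0.0714]
tool_rot: [3.106, -0.038, 0.435]
force: [-0.9, -0.3, -1.1]
grip_width: 0.0001
t54.55 pos [421.6 303.8  71.4] yaw -0.025 z [ 0.275 -0.008 -0.961] F [-0.9 -0.3 -1.1] g 0.1 q [ 0.65  0.2   2.14 -0.31  0.6   2.49]
time: 54.75
eef_pos: [0.4248, 0.304, 0.0717]
tool_rot: [3.107, -0.038, 0.437]
force: [-2.0, -0.5, -1.4]
grip_width: -0.0004
t54.75 pos [424.8 304.   71.7] yaw -0.024 z [ 0.276 -0.007 -0.961] F [-2.  -0.5 -1.4] g -0.4 q [ 0.65  0.21  2.14 -0.31  0.6   2.48]
```

View pics/w42.png

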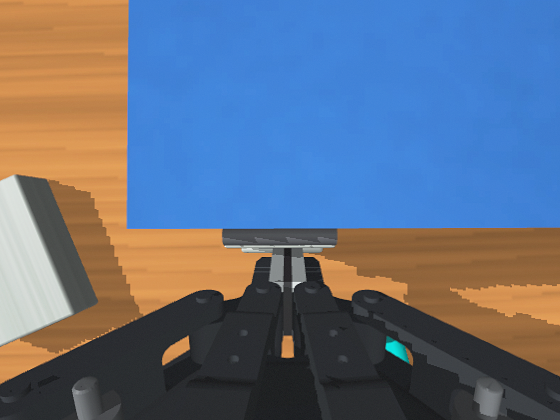

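Nearly flat. I press in by small steps and watch the force.

```bash
python3 -m inch '[[0,1.9,0,0.5,0,0,0],[0,0,0,0,0,0,0]]'
python3 -m inch '[[0,1.9,0,0.5,0,0,0],[0,0,0,0,0,0,0]]'
python3 -c "
from h import *
st()"
```

```text
time: 55.0
eef_pos: [0.4266, 0.304, 0.0718]
tool_rot: [3.107, -0.038, 0.437]
force: [-3.3, 0.1, -2.1]
grip_width: 0.0
time: 55.2
eef_pos: [0.4269, 0.304, 0.0716]
tool_rot: [3.107, -0.04, 0.432]
force: [-9.1, -0.3, 2.9]
grip_width: 0.0
t55.20 pos [426.9 304.   71.6] yaw -0.025 z [ 0.273 -0.008 -0.962] F [-9.1 -0.3  2.9] g 0.0 q [ 0.64  0.21  2.13 -0.3   0.6   2.47]
```

```bash
python3 -m inch '[[0,1.9,0,0.5,0,0,0],[0,0,0,0,0,0,0]]'
python3 -m inch '[[0,-20,0,-5,0,0,0],[0,-25,0,-7,0,0,0],[0,13,0,-45,0,0,0],[0,13,0,-46,0,0,0],[0,0,0,0,0,0,0]]'
python3 -c "
from h import *
st();shot('wrist','w43');shot('scene','s43',(200,60,420,290),3)"
```

```text
time: 55.4
eef_pos: [0.4271, 0.3039, 0.0714]
tool_rot: [3.107, -0.041, 0.428]
force: [-16.9, 1.7, 7.2]
grip_width: 0.0004
time: 55.9
eef_pos: [0.3907, 0.3109, 0.1756]
tool_rot: [-3.097, 0.037, -0.463]
force: [0.2, 2.0, 0.9]
grip_width: -0.0
t55.90 pos [390.7 310.9 175.6] yaw -0.026 z [ 0.292  0.006 -0.956] F [0.2 2.  0.9] g -0.0 q [ 0.71 -0.02  2.13 -0.26  0.82  2.46]
```

View pics/w43.png

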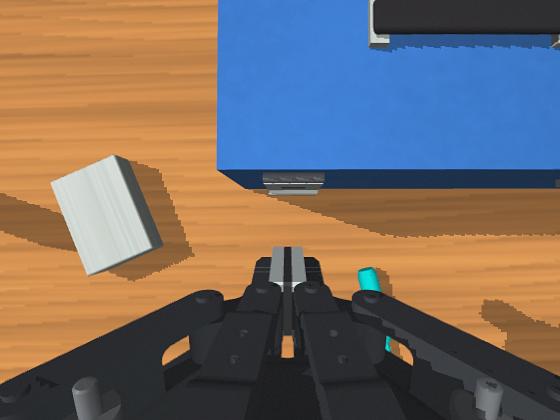

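```bash
python3 -m inch '[[0,0,40,0,0,0,0],[0,0,45,0,0,0,0],[0,0,45,0,0,0,0],[0,0,45,0,0,0,0],[0,0,45,0,0,0,0]]'
python3 -m inch '[[0,0,10,0,0,0,0],[0,0,0,0,0,0,0],[0,0,0,0,0,0,0]]'
python3 -c "
from h import *
st();shot('wrist','w44')"
```

```text
time: 56.5
eef_pos: [0.3779, 0.0837, 0.1647]
tool_rot: [3.107, -0.035, 0.437]
force: [-0.2, -0.4, 0.1]
grip_width: -0.0002
time: 56.8
eef_pos: [0.3784, 0.0751, 0.1652]
tool_rot: [3.107, -0.039, 0.436]
force: [0.6, 1.3, 0.0]
grip_width: -0.0002
t56.80 pos [378.4  75.1 165.2] yaw -0.025 z [ 0.275 -0.007 -0.961] F [0.6 1.3 0. ] g -0.2 q [ 0.12 -0.31  2.39 -0.06  0.79  1.75]
```

View pics/w44.png

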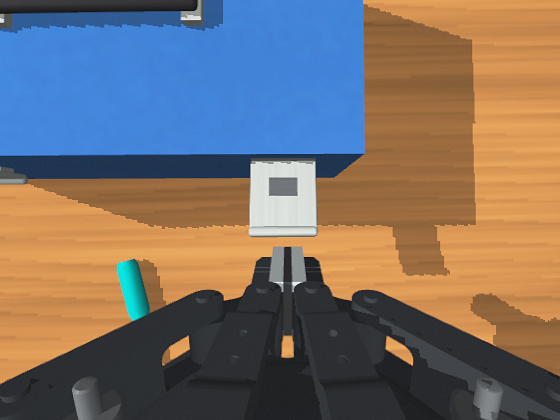

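```bash
python3 -m inch '[[0,14,0,4,0,0,0],[0,13,0,4,0,0,0],[0,-5,0,18,0,0,0],[0,-5,0,18,0,0,0],[0,0,0,0,0,0,0]]'
python3 -c "
from h import *
st()"
python3 -m inch '[[0,-2.6,0,9.6,0,0,0],[0,-2.6,0,9.6,0,0,0],[0,-2.6,0,9.6,0,0,0],[0,-2.6,0,9.6,0,0,0],[0,0,0,0,0,0,0]]'
python3 -c "
from h import *
st();shot('wrist','w45')"
```

```text
time: 57.35
eef_pos: [0.4043, 0.0758, 0.1252]
tool_rot: [3.109, -0.033, 0.427]
force: [-0.9, -0.2, -0.9]
grip_width: 0.0001
t57.35 pos [404.3  75.8 125.2] yaw -0.021 z [ 0.269 -0.007 -0.963] F [-0.9 -0.2 -0.9] g 0.1 q [ 0.11 -0.17  2.38 -0.06  0.66  1.74]
time: 57.85
eef_pos: [0.4067, 0.0746, 0.0872]
tool_rot: [3.107, -0.037, 0.434]
force: [-0.3, 0.8, -0.0]
grip_width: -0.0001
t57.85 pos [406.7  74.6  87.2] yaw -0.024 z [ 0.274 -0.007 -0.962] F [-0.3  0.8 -0. ] g -0.1 q [ 0.1  -0.08  2.4  -0.07  0.54  1.75]
```

View pics/w45.png

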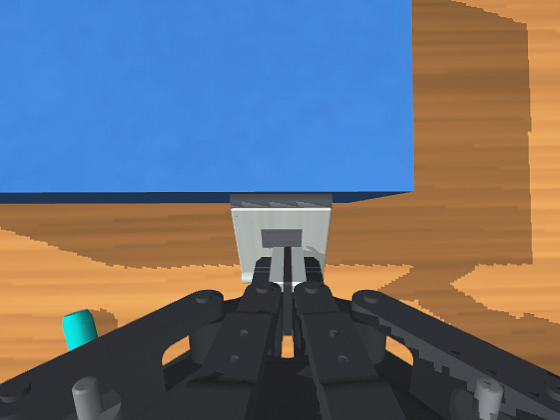

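```bash
python3 -m inch '[[0,-2.5,0,8.6,0,0,0],[0,-2.5,0,8.6,0,0,0],[0,0,0,0,0,0,0]]'
python3 -m inch '[[0,3.8,0,1.1,0,0,0],[0,3.8,0,1.1,0,0,0],[0,1.9,0,0.5,0,0,0],[0,0,0,0,0,0,0]]'
python3 -m inch '[[0,1.9,0,0.5,0,0,0],[0,1.9,0,0.5,0,0,0],[0,0,0,0,0,0,0]]'
python3 -c "
from h import *
st()"
```

```text
time: 58.2
eef_pos: [0.406, 0.0744, 0.069]
tool_rot: [3.108, -0.037, 0.432]
force: [-0.6, -0.4, -1.0]
grip_width: 0.0
time: 58.6
eef_pos: [0.4172, 0.0743, 0.0703]
tool_rot: [3.107, -0.038, 0.436]
force: [-1.6, 0.1, -1.0]
grip_width: -0.0006
time: 58.9
eef_pos: [0.4214, 0.0743, 0.0706]
tool_rot: [3.107, -0.037, 0.437]
force: [-3.0, -0.0, -2.0]
grip_width: -0.0002
t58.90 pos [421.4  74.3  70.6] yaw -0.024 z [ 0.276 -0.007 -0.961] F [-3. -0. -2.] g -0.2 q [ 0.1  -0.01  2.38 -0.07  0.49  1.75]
```

```bash
python3 -m inch '[[0,1.5,0,0.4,0,0,0],[0,0,0,0,0,0,0]]'
python3 -m inch '[[0,1.5,0,0.4,0,0,0],[0,0,0,0,0,0,0]]'
python3 -m inch '[[0,1.5,0,0.4,0,0,0],[0,0,0,0,0,0,0]]'
python3 -c "
from h import *
st()"
```

```text
time: 59.1
eef_pos: [0.4218, 0.0743, 0.0704]
tool_rot: [3.108, -0.038, 0.434]
force: [-6.7, 0.4, 2.2]
grip_width: 0.0001
time: 59.3
eef_pos: [0.4219, 0.0742, 0.07]
tool_rot: [3.108, -0.038, 0.429]
force: [-10.0, 1.2, 7.1]
grip_width: 0.0001
time: 59.5
eef_pos: [0.422, 0.0741, 0.0695]
tool_rot: [3.109, -0.038, 0.424]
force: [-13.6, 0.7, 9.3]
grip_width: 0.0
t59.50 pos [422.   74.1  69.5] yaw -0.024 z [ 0.268 -0.007 -0.963] F [-13.6   0.7   9.3] g 0.0 q [ 0.1   0.    2.38 -0.07  0.5   1.75]
```

```bash
python3 -m inch '[[0,-20,0,-5,0,0,0],[0,-25,0,-7,0,0,0],[0,13,0,-45,0,0,0],[0,13,0,-46,0,0,0],[0,10,20,-40,0,0,0]]'
python3 -m inch '[[0,0,40,0,0,0,0],[0,0,45,0,0,0,0],[0,0,45,0,0,0,0],[0,0,45,0,0,0,0],[0,0,45,0,0,0,0]]'
python3 -m inch '[[0,0,0,0,0,0,0],[0,0,0,0,0,0,0]]'
python3 -c "
from h import *
st();C,_=shot('scene','s46',(220,130,400,290),4);T,_=shot('top','t46',(150,100,350,290),3.5);shot('top','t46f')
print('lid',proj(T,[[.532-.095,.023,.134],[.632,.35,.134]]))
for n,x,y in (('L',.4375,.306),('R',.4325,.075)):
  for a in (0,.15,.4):
    print(n,a,np.round((proj(T,[x-.05*np.sin(a),y,.118-.05*np.cos(a)])-[150,100])*3.5,1))"
```

```text
time: 60.0
eef_pos: [0.3801, 0.0566, 0.2101]
tool_rot: [3.107, -0.032, 0.451]
force: [1.5, -0.6, 0.7]
grip_width: 0.0001
time: 60.5
eef_pos: [0.3736, -0.1683, 0.2081]
tool_rot: [3.101, -0.038, 0.447]
force: [0.8, -0.1, 0.2]
grip_width: 0.0
time: 60.7
eef_pos: [0.3729, -0.1669, 0.207]
tool_rot: [3.104, -0.044, 0.442]
force: [0.0, 1.0, -0.3]
grip_width: 0.0001
t60.70 pos [ 372.9 -166.9  207. ] yaw -0.028 z [ 0.279 -0.01  -0.96 ] F [ 0.   1.  -0.3] g 0.1 q [-0.66 -0.31  2.29  0.21  0.93  0.83]
lid [[310.29602772 235.28070608]
 [172.09483397 156.49916409]]
L 0 [[156.3 486.4]]
L 0.15 [[156.1 496.8]]
L 0.4 [[155.3 513.6]]
R 0 [[481.2 487.7]]
R 0.15 [[481.5 498.1]]
R 0.4 [[481.9 514.8]]
```

View pics/t46.png

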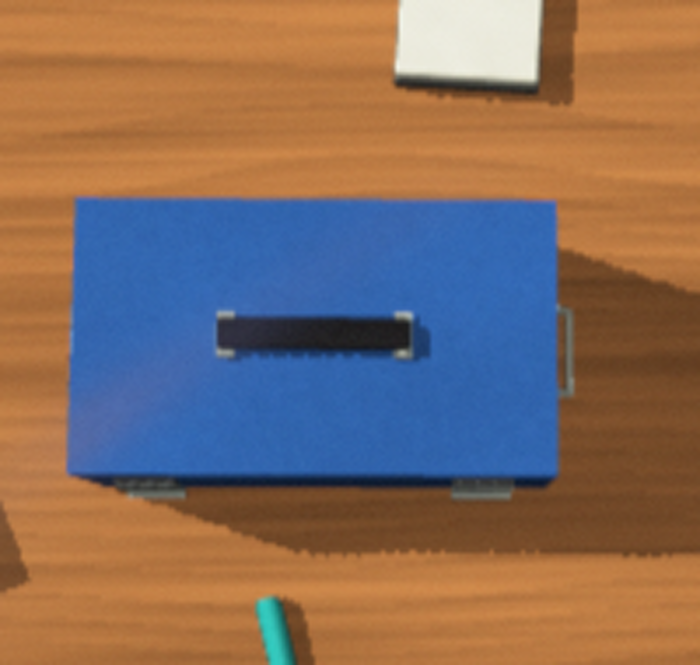

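View pics/s46.png

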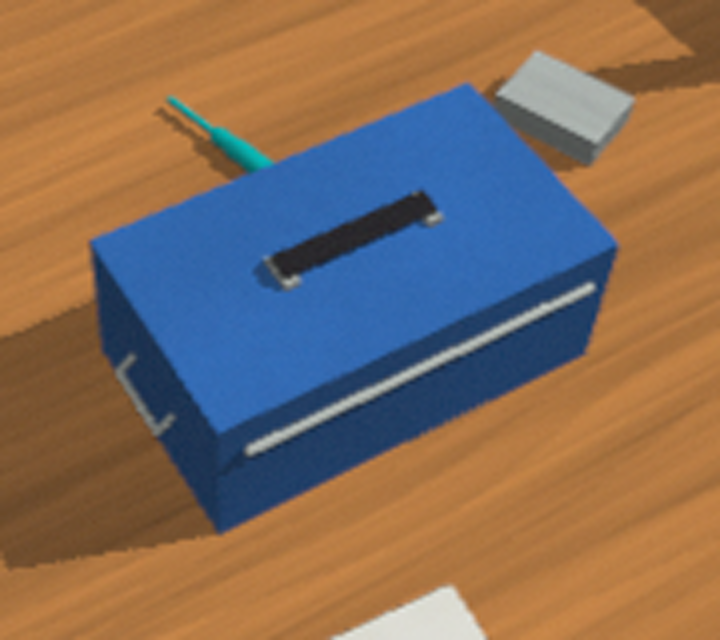

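View pics/t46f.png

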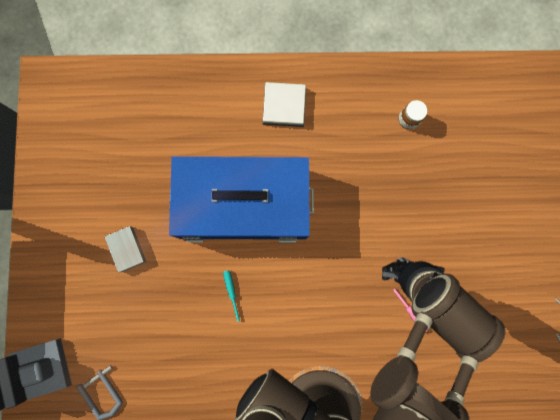

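The top view shows the lid flush and both latch lips at row 497, against 499 predicted for flat. The board, jar and block are where they were at the start. Handing in.

```bash
python3 -c "
from h import *
st();print(sign_off())"
```

```text
t60.85 pos [ 372.6 -163.7  206. ] yaw -0.022 z [ 0.277 -0.007 -0.961] F [ 0.3 -0.3  0.4] g 0.1 q [-0.66 -0.31  2.3   0.21  0.93  0.83]
the job is handed in; nothing more can be done
None
```

The job is done and handed in at about 61 s of the 210 s. All four tools (screwdriver, file, ring clamp, pliers) are in the red tray. The tray sits in the toolbox with the lid shut and both latches flipped down.

**Last checks**
- **Tray:** it touched down at exactly ledge height and was still seated flat, with all four tools in it, before I closed the lid.
- **Lid:** it reached its stop at a tip height of 134 mm, pushed down slowly with about 16 N at the end.
- **Latches:** both came to a firm stop against the front, and the top view agrees with flat (lips at row 497, 499 expected).
- **Bystanders:** the soldering board, flux jar and bench block look unmoved from the first picture, and the arm stands clear.

**What disagreed**
- **Fingertip position:** the fingertips were about 16 mm behind the reported TCP, not 22 mm ahead as stated. My first grasp of the screwdriver closed on air above it. I found the real offset by images and contact force, and used it for every later move. Bench contact came at a TCP height of between -16 and -4 mm at different spots, so I set most heights after that by force.
- **Drops:** the screwdriver and file were released a few millimetres above the tray floor, by up to about 14 mm, rather than set right down. Both landed flat.

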